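# Seat a sensor module and hold the contact probe on its disc

### The job

Plug the grey sensor module (the one with the brass disc on top) into the rectangular socket of the aluminium dock and press it fully home, so that its flange sits flush on the dock. Then take the contact probe out of its leaning stand and touch its sprung tip gently to the brass disc, with the probe upright and the plunger pushed in about halfway. Finish while still holding the probe there, and leave everything else where it is.

Things in the scene. Friction and masses are not known exactly. Their poses are not given: they have to be found in the camera images.
- module: Grey plastic plug-in module, loose, about 120 g, standing upright on the table. Origin: centre of its underside; z up. From below: plug 40 (x) x 30 (y) mm, 14 mm high; flange 54 x 44 mm, 4 mm thick (z 14 to 18 mm); upper body 46 x 32 mm, 26 mm high (z 18 to 44 mm), to be gripped across its 32 mm width (y). Its flat top has vent slots at the -x end and the brass disc at the +x end.
- disc (a point): The marked spot: centre of the brass disc, 12 mm across with a dark ring round it, flush in the module's top; 11 mm from the module's axis on its +x side, 44 mm above its underside.
- dock: Aluminium block fixed to the table, 130 (x) x 100 (y) x 34 mm high, with one rectangular socket in the middle of its top. Origin: centre of its underside.
- socket (a point): Centre of the socket's mouth, on the dock's top face (34 mm above the table). The socket is 43 mm (dock x) by 33 mm (dock y) with chamfered edges; the module goes in either way round. Inside, a stiff sliding seat plate 7 mm below the mouth stops the module with its flange 7 mm proud; a push of about 6 N moves the plate down until the flange meets the dock's face, and it stays down.
- probe: Contact probe, loose, about 150 g, standing in the stand and leaning 20 to 25 degrees. z points along it from tip to handle; origin: lower end of its round neck. Neck 13 mm thick, z 0 to 34 mm, sits inside the stand's tube; square handle 22 x 22 mm, z 34 to 124 mm (a small round stud adds 6 mm on top), its lower end resting on the tube's mouth. Pull it out along its own axis. The sprung tip sticks out 16 mm below the neck.
- tip (a point): The very end of the probe's sprung tip (6 mm thick, rounded), on the probe's axis, 16 mm below the probe's origin when the plunger is out.
- tip_part (a joint): How far the probe's plunger is pushed in, in m: 0 fully out, 0.010 fully in (then rigid). Spring: about 1 N to start moving, 2.5 N at 0.005, 4 N at the end.
- stand: Fixed probe stand: steel base plate 100 x 80 x 8 mm with a black square tube, about 27 mm outside and 15 mm inside, leaning 20 degrees (0.35 rad) towards the stand's -x. Origin: underside, beneath the middle of the tube's mouth, which is 66 mm above the table.
- round_cartridge: Bystander: round grey cartridge with a flange 52 mm across, 44 mm high. Origin: underside.
- tall_blank: Bystander: grey stepped block without a disc, 54 x 44 mm foot, 62 mm high. Origin: underside.
- logger: Bystander: white handheld logger, 66 x 120 x 26 mm. Origin: underside.
- sample_jar: Bystander: white jar, 56 mm across, 60 mm high. Origin: underside.
- screwdriver: Bystander: screwdriver lying on the table near the robot.
- clamp_ring: Bystander: steel ring, 48 mm across, 12 mm high. Origin: underside.
Things that resemble listed ones, but are neither listed nor needed, are in the scene too. Leave any orange look-alike of the module alone. Of the things shaped like the probe, the grey one is meant.

How it is judged:
By the outcome, as a careful person would: the job done as asked, in the order asked, and still so for the second after the job is handed in, while the arm keeps its last pose, push and grip.
It also fails if it takes over 67 s, if anything falls off the work surface, if the arm or the gripper's body presses on something with over 40 N, if the wrist force passes 120 N, or if a joint passes its speed limit or range.

### The arm

A 6-joint arm with a two-finger parallel gripper is mounted at the origin on the work surface. World frame = base frame: x ahead of the robot, y to its left, z up, the work surface at z = 0. Lengths are in m, angles in rad, forces in N, time in s.
With the tool pointing down it reaches from about 0.25 to 0.725 m from the base axis. Payload 4 kg.
Tool frame: the origin (TCP) lies midway between the tips of the shut fingers; the grasp point (between the pads) lies 19 mm behind it; z points along the fingers, y is the direction in which the jaws open and shut (so a half turn about z gives the same grasp; the last joint's range is limited). The gripper opens to 85 mm and grips with 20 to 120 N. Pads are 22 mm wide; open, the fingers measure 114 mm over their backs; the gripper's body (76 mm by 85 mm) begins 54 mm behind the grasp point. The pads swing forward as they close: fully open they stand 13 mm farther back than shut.
Start: joints at [-1.136, 0.241, 0.005, 1.335, 0, 1.571], TCP at [0.211, -0.453, 0.231] pointing down, gripper open.
Joint ranges: [-2.72, 2.72], [-1.05, 1.87], [-1.09, 1.28], [-1.99, 2.15], [-1.42, 1.44], [-3.14, 3.14]. Speed limits (rad/s): [2.79, 2.79, 3.14, 3.14, 3.14, 3.14].

### API

Orientations are given as a unit quaternion [x, y, z, w].
In Python, from workcell import monitor, cams, order gives the robot as it stands.
- The arm moves only by the tool send_rows, never from a script. Its argument "moves" is a list of rows, each a list of 4 numbers: the shift along the tool's x, y, z as a fraction of full scale, then the turn about the tool's z as a fraction of full scale. A call has 1 to 20 rows; each row shifts and turns the commanded pose from where the row before left it, along the tool's axes as they then stand; what a row does not reach is not made up. Full scale, the value 1, is 100 cm for a shift and 0.1 rad for a turn. A row lasts 1/10 s, in which the tool goes at most 50 mm and 8.59 degrees, less where a joint would pass 70% of its speed; a pose out of reach is approached as far as the arm can. A call with a number of a shift or a turn outside -1 to 1 is refused whole. A call with a gripper value outside its range is refused whole. "claw" is the gripper's target within -1 to 1 (fully open at 1, half-way at 0, shut at -1), set as the call begins (left out, the last holds). The fingers move at their own pace and stop on an object; the grip force is fixed at half the most. Time passes only in rows, so rows that do not move let the fingers close. It gives the time, the measured TCP pose, the force and the opening at its end, in the units of the state.
- monitor.get_obs(): the state, without advancing time (a new reading comes with each control period).
- cams.camera(name): name is "scene" or "side" or "wrist"; returns (picture, depth): 480x640x3 uint8, blue, green, red; 480x640 float32, m along the optical axis (not along the pixel's ray), 0 where there is no reading.
- cams.camera_info(name): a dict with "intrinsics" (3x3 intrinsics, pixels), "distortion" ([k1, k2, p1, p2, k3] as OpenCV has them; the pictures are not rectified), "T" (4x4, takes a point from camera to world coordinates); the wrist camera has in their place "mount" (4x4, takes a point from camera to tool coordinates, whose origin is the TCP and whose axes are the flange's). Camera axes: x right, y up, looking along -z (the intrinsics and any distortion apply to the point x, -y, -z); pixel columns grow to the right and rows downward; lengths in m; the calibration is good to about 2 mm. A picture is of the moment at which its call begins: read the wrist's pose just before it. camera_info takes no time and is no camera call.
- order.job_done(): hands the job in, once; it reports no verdict.
The state is a dict: "clock": time; "joint_pos": joint angles; "joint_vel": joint speeds; "tau": joint torques, N m; "eef_pos": TCP position; "tool_rot": TCP orientation; "ft_force": force on the tool from outside, world axes, zero at the start; "ft_torque": the same for the moment, N m; "grip_width": finger opening in m.
Only numpy, scipy, OpenCV 4.12 (cv2) and the standard library are available. Lean on these libraries where they do the work, as an engineer would, in place of code of your own. Each camera call takes 0.05 s, during which the arm holds its last target.

## Working session

There is one attempt and no reset: what is moved stays moved. The work goes in short steps, Python scripts to look and compute and a tool call to move; the robot and the scene stay as the last step left them, time stands still between calls to the robot, and variables do not carry over. Pictures are saved under pics/ and viewed, and the job is handed in when it is done.

Besides the shell and the picture viewer there is one more tool, called after "Emit:" as name([rows], argument=value, ...), one row to a line, values as JSON. send_rows: Moves the arm, as the interface text tells. Its arguments: {"type":"object","properties":{"moves":{"type":"array","items":{"type":"array","items":{"type":"number","minimum":-1,"maximum":1}}},"claw":{"type":"number"}},"required":["moves"]}

```bash
ls; mkdir -p pics; python3 - <<'E'
from workcell import monitor,cams,order
import cv2,numpy as np
o=monitor.get_obs();print(o)
for n in ["scene","side","wrist"]:
    im,d=cams.camera(n);cv2.imwrite(f"pics/{n}0.png",im);np.savez(f"pics/{n}0.npz",im=im,d=d)
    print(n,cams.camera_info(n))
E
```

```text
pics
{'clock': 0.0, 'joint_pos': array([-1.13599888e+00,  2.41450360e-01,  3.69782953e-03,  1.33518604e+00,
       -6.36814571e-06,  1.57081056e+00]), 'joint_vel': array([ 0.00019869,  0.0009848 ,  0.0003919 , -0.00102687,  0.00114111,
        0.00165822]), 'tau': array([ 7.85593929e-04, -3.72317076e+01,  2.52408206e+01,  1.70303351e-02,
       -1.23110867e-04,  8.77941687e-06]), 'eef_pos': array([ 0.21034197, -0.45289796,  0.23038421]), 'tool_rot': array([ 9.76462797e-01,  2.15683235e-01, -2.34147573e-04, -1.04522300e-03]), 'ft_force': array([ 0.3770534 , -0.47097279, -0.41730642]), 'ft_torque': array([ 0.09736674, -0.06059225,  0.04373177]), 'grip_width': 0.08538094508088627}
scene {'intrinsics': array([[608.27169943,   0.        , 326.4159762 ],
       [  0.        , 608.27169943, 239.25252087],
       [  0.        ,   0.        ,   1.        ]]), 'distortion': array([-0.21149147,  0.        ,  0.        ,  0.        ,  0.        ]), 'T': array([[ 0.03063032, -0.80807344,  0.58828488,  1.36274551],
       [ 0.9995213 ,  0.0273267 , -0.01450603, -0.02307856],
       [-0.00435395,  
[... 525 characters left out ...]
  0.64666525,  0.77029335],
       [ 0.        ,  0.        ,  0.        ,  1.        ]])}
wrist {'intrinsics': array([[373.96812641,   0.        , 316.59234285],
       [  0.        , 373.96812641, 243.93261693],
       [  0.        ,   0.        ,   1.        ]]), 'distortion': array([0.00190835, 0.        , 0.        , 0.        , 0.        ]), 'mount': array([[ 3.00706980e-05,  9.66195531e-01,  2.57810386e-01,
         6.64642216e-02],
       [ 9.99999973e-01,  3.02302693e-05, -2.29932739e-04,
         2.52460296e-03],
       [-2.29953662e-04,  2.57810386e-01, -9.66195504e-01,
        -1.42622692e-01],
       [ 0.00000000e+00,  0.00000000e+00,  0.00000000e+00,
         1.00000000e+00]])}
```

View pics/scene0.png

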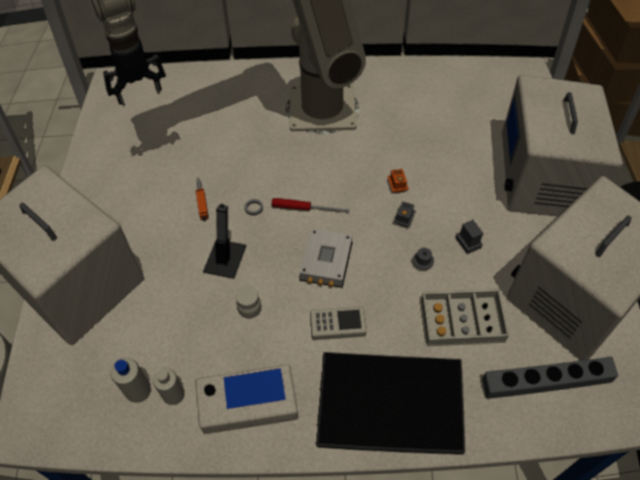

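View pics/side0.png

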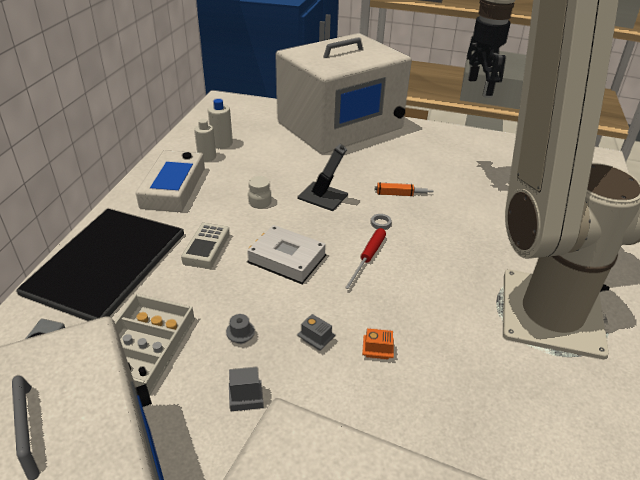

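View pics/wrist0.png

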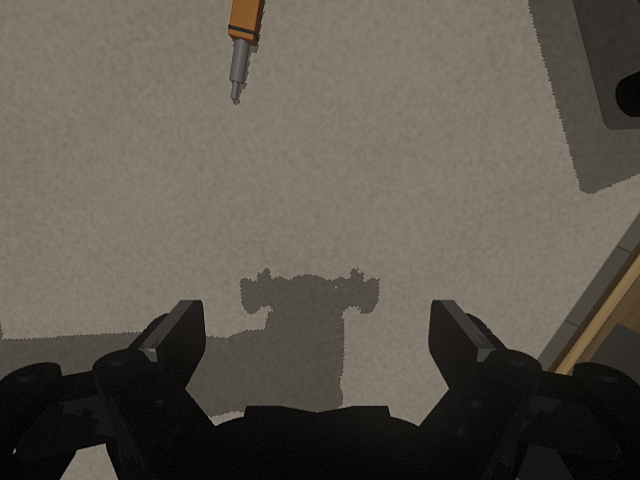

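Candidates for the module in the scene picture: grey with brass disc (404,213), orange look-alike (398,180), tall blank (470,236) and round cartridge (424,258). For the probe: the grey one in the stand (222,230), an orange one lying down (202,200), and the red screwdriver (300,205). I choose (404,213) and (222,230), and will check both in close crops while measuring.

```bash
cat > h.py <<'E'
import numpy as np,cv2
from scipy.spatial.transform import Rotation as R
from workcell import monitor,cams,order
def grab(n,tag):
    o=monitor.get_obs();im,d=cams.camera(n)
    cv2.imwrite(f"pics/{tag}.png",im)
    return o,im,d
def camT(n,o=None):
    c=cams.camera_info(n)
    if n!="wrist": return c,c["T"]
    T=np.eye(4);T[:3,:3]=R.from_quat(o["tool_rot"]).as_matrix();T[:3,3]=o["eef_pos"]
    return c,T@c["mount"]
def cloud(n,d,o=None):
    c,T=camT(n,o);K,D=c["intrinsics"],c["distortion"]
    v,u=np.mgrid[0:480,0:640]
    p=cv2.undistortPoints(np.stack([u,v],-1).reshape(-1,1,2).astype(np.float64),K,D).reshape(480,640,2)
    P=np.stack([p[...,0]*d,-p[...,1]*d,-d],-1)
    W=P@T[:3,:3].T+T[:3,3]; W[d<=0]=np.nan
    return W
def proj(n,P,o=None):
    c,T=camT(n,o);Q=(np.atleast_2d(P)-T[:3,3])@T[:3,:3]
    Q=Q*[1,-1,-1]
    return cv2.projectPoints(Q,np.zeros(3),np.zeros(3),c["intrinsics"],c["distortion"])[0].reshape(-1,2)
E
python3 - <<'E'
from h import *
for n,px in [("scene",[(404,213),(327,255),(222,210),(470,236)]),("side",[(317,325),(287,252),(340,150),(245,375)])]:
    z=np.load(f"pics/{n}0.npz");W=cloud(n,z["d"])
    print(n,(z["d"]>0).mean())
    for u,v in px: print((u,v),W[v,u].round(4))
    tb=W[400:440,100:150] if n=="scene" else W[150:200,420:470]
    print('table z',np.nanmedian(tb[...,2]))
im=np.load("pics/scene0.npz")["im"];im2=np.load("pics/side0.npz")["im"]
a=cv2.resize(im[165:295,180:440],(780,390),interpolation=cv2.INTER_CUBIC)
cv2.imwrite("pics/c1.png",a)
b=np.hstack([cv2.resize(im2[300:370,270:410],(400,200),interpolation=cv2.INTER_CUBIC),cv2.resize(im2[135:215,280:400],(300,200),interpolation=cv2.INTER_CUBIC)])
cv2.imwrite("pics/c2.png",b)
E
```

```text
scene 0.9962662760416666
(404, 213) [0.4387 0.1913 0.0427]
(327, 255) [ 0.5465 -0.0018  0.0264]
(222, 210) [ 0.5017 -0.2366  0.1512]
(470, 236) [0.5231 0.3405 0.055 ]
table z 0.0011127637605548024
side 0.996015625
(317, 325) [0.4257 0.1966 0.0445]
(287, 252) [0.5426 0.0034 0.0269]
(340, 150) [ 0.4912 -0.2307  0.1485]
(245, 375) [0.5027 0.3464 0.0623]
table z 0.00020617511236509234
```

View pics/c1.png

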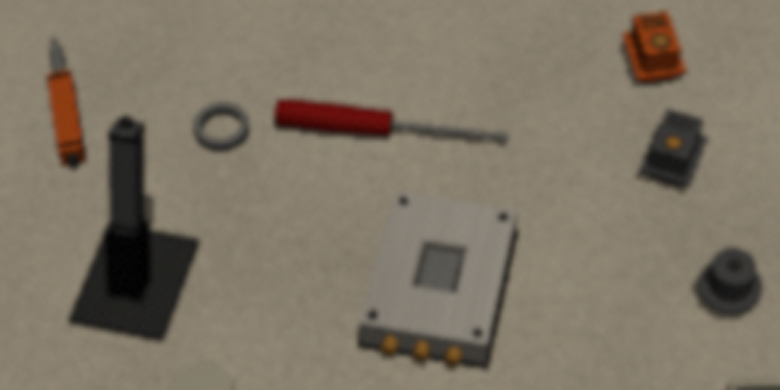

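View pics/c2.png

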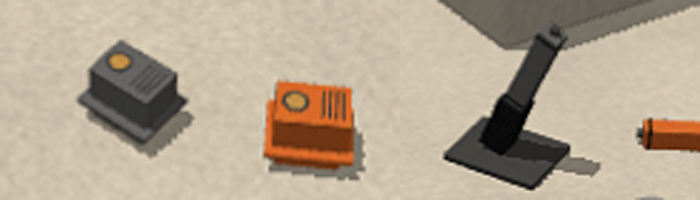

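The crops confirm the choices: the grey module has a brass disc, with its vents at the other end, and the grey probe leans in the stand towards the robot. Next I estimate rough poses from these images.

```bash
python3 - <<'E'
from h import *
for n in ["scene","side"]:
    z=np.load(f"pics/{n}0.npz");W=cloud(n,z["d"]);im=z["im"].astype(int)
    def rect(c,r,z0,z1,name):
        m=(np.hypot(W[...,0]-c[0],W[...,1]-c[1])<r)&(W[...,2]>z0)&(W[...,2]<z1)
        P=W[m]; rc=cv2.minAreaRect((P[:,:2]*1000).astype(np.float32))
        print(n,name,len(P),np.round(rc[0],1),np.round(rc[1],1),round(rc[2],1),'medz',np.median(P[:,2]).round(4))
    rect((.432,.193),.045,.038,.052,'module top')
    rect((.535,0),.11,.029,.045,'dock top')
    hsv=cv2.cvtColor(z["im"],cv2.COLOR_BGR2HSV)
    m=(np.hypot(W[...,0]-.432,W[...,1]-.193)<.045)&(hsv[...,1]>120)
    print('disc',m.sum(),np.nanmean(W[m],0).round(4))
    # probe
    m=(np.hypot(W[...,0]-.50,W[...,1]+.235)<.09)&(W[...,2]>.075)&(W[...,2]<.25)
    P=W[m];c=P.mean(0);u,s,vt=np.linalg.svd(P-c);ax=vt[0]*np.sign(vt[0][2])
    print('probe',len(P),c.round(4),ax.round(3),'lean',np.degrees(np.arccos(ax[2])).round(1),'az',np.degrees(np.arctan2(ax[1],ax[0])).round(1),'top',P[P[:,2].argmax()].round(4))
    m=(np.hypot(W[...,0]-.52,W[...,1]+.235)<.12)&(W[...,2]>.005)&(W[...,2]<.013)
    rc=cv2.minAreaRect((W[m][:,:2]*1000).astype(np.float32));print('base',rc)
E
```

```text
scene module top 205 [427.9 196.4] [32.4 54.7] 68.8 medz 0.0444
scene dock top 1800 [548.1  -4.4] [100.7 136.9] 76.7 medz 0.0343
disc 19 [0.4381 0.1911 0.045 ]
probe 426 [ 0.5122 -0.2405  0.1199] [-0.434  0.11   0.894] lean 26.6 az 165.8 top [ 0.4957 -0.2379  0.1617]
base ((522.5257568359375, -235.07858276367188), (218.94960021972656, 233.23878479003906), 17.09663200378418)
side module top 416 [427.9 196.1] [34.4 47.5] 66.3 medz 0.0439
side dock top 1902 [546.7  -3.5] [107.  132.5] 75.6 medz 0.0341
disc 30 [0.4377 0.1909 0.0451]
probe 368 [ 0.5049 -0.2344  0.1185] [-0.397  0.038  0.917] lean 23.5 az 174.5 top [ 0.4928 -0.2355  0.1584]
base ((547.1734619140625, -221.0435028076172), (153.48046875, 115.8933334350586), 73.7826919555664)
```

Emit:
send_rows([
  [0,0,0,-1],
  [0,0,0,-1],
  [0,0,0,-1],
  [0,0,0,-1],
  [0,0,0,-1],
  [0,0,0,-1],
  [0,0,0,-1],
  [0,0,0,-1],
  [0,0,0,-1],
  [0,0,0,-1],
  [0,0,0,-1],
  [0,0,0,-1],
], claw=1)

```text
clock: 1.35
eef_pos: [0.2105, -0.4532, 0.2309]
tool_rot: [0.683, 0.731, 0.0, -0.0]
ft_force: [0.3, -1.2, 0.8]
grip_width: 0.0852
```

```bash
cat >> h.py <<'E'
def rel(target,yaw=None):
    "shift in tool axes (m) to reach world target TCP, and turn units to reach tool-x yaw (deg)"
    o=monitor.get_obs();M=R.from_quat(o["tool_rot"]).as_matrix()
    y=np.arctan2(M[1,0],M[0,0])
    print('t',round(o['clock'],2),'pos',o['eef_pos'].round(4),'yaw',np.degrees(y).round(2),'q',o['joint_pos'].round(3),'F',o['ft_force'].round(2),'T',o['ft_torque'].round(2),'w',round(o['grip_width'],4))
    if target is not None:
        print('tool shift',(M.T@(np.array(target)-o['eef_pos'])).round(4))
    if yaw is not None:
        dy=(np.radians(yaw)-y+np.pi)%(2*np.pi)-np.pi
        print('turn',(-dy/0.1).round(3))
E
python3 -c "
from h import *
rel([.428,.196,.20],154)"
```

```text
t 1.35 pos [ 0.2105 -0.4532  0.2309] yaw 93.9 q [-1.136  0.241  0.004  1.335  0.     0.367] F [ 0.29 -1.16  0.78] T [ 0.04  0.03 -0.01] w 0.0852
tool shift [0.6329 0.2612 0.0314]
turn -10.489
```

Emit:
send_rows([
  [0.035,0.0145,0.002,0],
  [0.035,0.0145,0.002,0],
  [0.035,0.0145,0.002,0],
  [0.035,0.0145,0.002,0],
  [0.035,0.0145,0.002,0],
  [0.035,0.0145,0.002,0],
  [0.035,0.0145,0.002,0],
  [0.035,0.0145,0.002,0],
  [0.035,0.0145,0.002,0],
  [0.035,0.0145,0.002,0],
  [0.035,0.0145,0.002,0],
  [0.035,0.0145,0.002,0],
  [0.035,0.0145,0.002,0],
  [0.035,0.0145,0.002,0],
  [0.035,0.0145,0.002,0],
  [0.035,0.0145,0.002,0],
  [0.035,0.0145,0.002,0],
  [0.035,0.0145,0.002,0],
])

```text
clock: 3.15
eef_pos: [0.4308, 0.1935, 0.195]
tool_rot: [0.684, 0.73, -0.0, -0.0]
ft_force: [1.0, -0.2, -0.4]
grip_width: 0.0854
```

Emit:
send_rows([
  [0,0,0,-1],
  [0,0,0,-1],
  [0,0,0,-1],
  [0,0,0,-1],
  [0,0,0,-1],
  [0,0,0,-1],
  [0,0,0,-1],
  [0,0,0,-1],
  [0,0,0,-1],
  [0,0,0,-1],
  [0,0,0,-0.5],
  [0,0,0,0],
])

```text
clock: 4.35
eef_pos: [0.4306, 0.1918, 0.195]
tool_rot: [0.226, 0.974, -0.0, -0.0]
ft_force: [-0.3, -0.4, 0.6]
grip_width: 0.0852
```

```bash
python3 - <<'E'
from h import *
rel([.428,.196,.05],154)
o,im,d=grab("wrist","w1");np.savez("pics/w1.npz",im=im,d=d)
W=cloud("wrist",d,o)
hsv=cv2.cvtColor(im,cv2.COLOR_BGR2HSV)
m=(np.hypot(W[...,0]-.428,W[...,1]-.196)<.05)&(W[...,2]>.039)&(W[...,2]<.05)
rc=cv2.minAreaRect((W[m][:,:2]*1000).astype(np.float32));print('top',m.sum(),rc,np.median(W[m][:,2]))
m2=m&(hsv[...,1]>120);print('disc',m2.sum(),W[m2].mean(0))
m=(np.hypot(W[...,0]-.428,W[...,1]-.196)<.05)&(W[...,2]>.012)&(W[...,2]<.025)
rc=cv2.minAreaRect((W[m][:,:2]*1000).astype(np.float32));print('flange',m.sum(),rc)
m=(np.hypot(W[...,0]-.547,W[...,1]+.004)<.11)&(W[...,2]>.030)&(W[...,2]<.04)
rc=cv2.minAreaRect((W[m][:,:2]*1000).astype(np.float32));print('dock',m.sum(),rc)
E
```

```text
t 4.35 pos [0.4306 0.1918 0.195 ] yaw 153.82 q [ 0.419  0.205 -0.138  1.229  0.     0.876] F [-0.25 -0.37  0.56] T [ 0.01  0.02 -0.02] w 0.0852
tool shift [0.0041 0.0027 0.145 ]
turn -0.032
top 2255 ((429.07763671875, 193.51870727539062), (32.01408004760742, 46.069664001464844), 67.02050018310547) 0.04405414123007412
disc 166 [0.43960427 0.18905665 0.04443729]
flange 920 ((429.1522216796875, 193.5012664794922), (44.1087760925293, 54.171630859375), 67.00685119628906)
dock 2416 ((529.9144897460938, 28.979209899902344), (41.34256362915039, 79.88050842285156), 77.0781478881836)
```

View pics/w1.png

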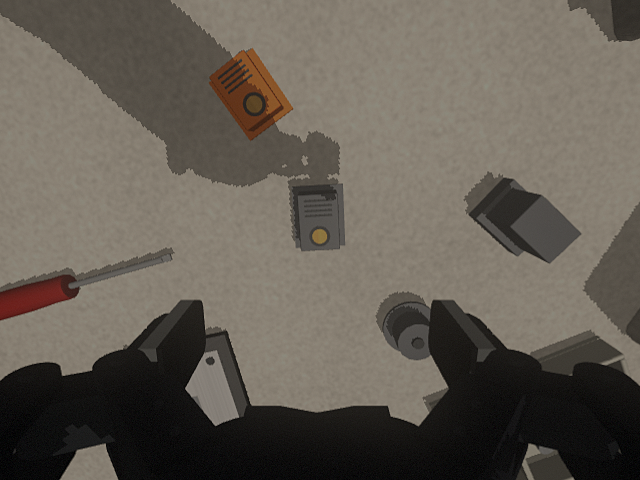

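The wrist picture shows the grey module at (318,215) with its disc at (320,236), the orange look-alike at (250,93), the tall blank at (525,225) and the cartridge at (410,325). The fits agree well: centre (0.4291, 0.1935), yaw -23°. I'm descending to grip it.

Emit:
send_rows([
  [0,0,0,-0.55],
  [0.002,0.001,0.02,0],
  [0,0,0.03,0],
  [0,0,0.035,0],
  [0,0,0.035,0],
  [0,0,0.025,0],
  [0,0,0.015,0],
  [0,0,0.01,0],
  [0,0,0.005,0],
  [0,0,0,0],
  [0,0,0,0],
])

```text
clock: 5.5
eef_pos: [0.43, 0.1939, 0.021]
tool_rot: [0.2, 0.98, 0.0, 0.001]
ft_force: [0.8, -0.7, 0.3]
grip_width: 0.0856
```

```bash
python3 - <<'E'
from h import *
rel([.4291,.1935,.02],157)
o,im,d=grab("wrist","w2")
E
```

```text
t 5.5 pos [0.43   0.1939 0.021 ] yaw 156.97 q [ 0.424  0.392 -0.392  0.785 -0.     0.826] F [ 0.81 -0.7   0.27] T [ 0.03  0.04 -0.02] w 0.0856
tool shift [ 0.0007 -0.0008  0.001 ]
turn -0.006
```

View pics/w2.png

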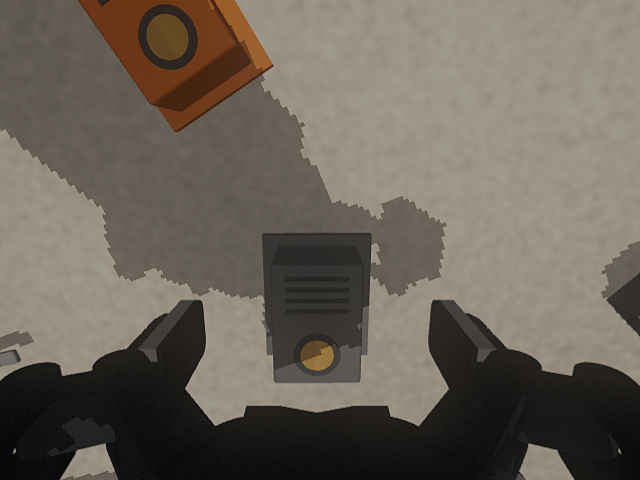

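The module sits centred between the pads at (318,320), and the orange one is clear. Closing.

Emit:
send_rows([
  [0,0,0.001,0],
  [0,0,0,0],
  [0,0,0,0],
  [0,0,0,0],
  [0,0,0,0],
  [0,0,0,0],
  [0,0,0,0],
  [0,0,0,0],
], claw=-1)

```text
clock: 6.35
eef_pos: [0.4299, 0.1939, 0.0198]
tool_rot: [0.2, 0.98, 0.0, 0.0]
ft_force: [0.3, 0.4, 6.0]
grip_width: 0.0308
```

Emit:
send_rows([
  [0,0,-0.005,0],
  [0,0,-0.02,0],
  [0,0,-0.035,0],
  [0,0,-0.035,0],
  [0,0,-0.025,0],
  [0,0,0,0],
  [0,0,0,0],
])

```text
clock: 7.05
eef_pos: [0.429, 0.1935, 0.1391]
tool_rot: [0.2, 0.98, -0.0, -0.0]
ft_force: [-0.6, 0.3, -2.0]
grip_width: 0.0306
```

```bash
python3 - <<'E'
from h import *
rel([.547,-.004,.14],167)
o,im,d=grab("wrist","w3")
W=cloud("wrist",d,o)
np.savez("pics/w3.npz",im=im,d=d)
M=R.from_quat(o["tool_rot"]).as_matrix()
L=(W-o["eef_pos"])@M
m=(abs(L[...,0])<.04)&(abs(L[...,1])<.03)&(L[...,2]>-.05)&(L[...,2]<.04)
hsv=cv2.cvtColor(im,cv2.COLOR_BGR2HSV)
m2=m&(hsv[...,1]>110)&(hsv[...,2]>60);print('disc in tool',m2.sum(),np.median(L[m2],0).round(4))
E
```

```text
t 7.05 pos [0.429  0.1935 0.1391] yaw 156.98 q [ 0.424  0.247 -0.237  1.087  0.     0.825] F [-0.55  0.28 -1.98] T [-0.03  0.06 -0.01] w 0.0306
tool shift [-0.1858 -0.1356 -0.0009]
turn -1.749
disc in tool 822 [-0.0109 -0.0008 -0.0247]
```

View pics/w3.png

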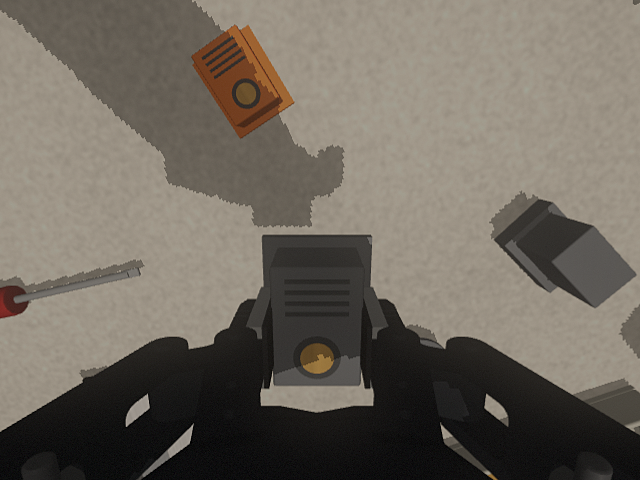

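Held at 30.6 mm opening, with the disc at (317,357) where expected. I'll move to the far side of the dock so the wrist camera can see the whole socket.

Emit:
send_rows([
  [-0.015,-0.006,-0.006,0],
  [-0.03,-0.013,-0.005,0],
  [-0.035,-0.015,-0.005,0],
  [-0.035,-0.015,-0.005,0],
  [-0.035,-0.015,0,0],
  [-0.035,-0.015,0,0],
  [-0.035,-0.015,0,0],
  [-0.03,-0.015,0,0],
  [-0.02,-0.01,0,0],
  [-0.005,-0.001,0,0],
  [0,0,0,-0.9],
  [0,0,0,-0.85],
  [0,0,0,0],
  [0,0,0,0],
])

```text
clock: 8.5
eef_pos: [0.6345, -0.0236, 0.1591]
tool_rot: [0.114, 0.994, 0.0, -0.001]
ft_force: [-0.1, 0.3, -1.0]
grip_width: 0.0311
```

```bash
cat > dock.py <<'E'
from h import *
import sys
rel(None)
o,im,d=grab("wrist",sys.argv[1]);np.savez(f"pics/{sys.argv[1]}.npz",im=im,d=d)
W=cloud("wrist",d,o)
near=(np.hypot(W[...,0]-.547,W[...,1]+.004)<.1)
m=near&(W[...,2]>.031)&(W[...,2]<.037)
rc=cv2.minAreaRect((W[m][:,:2]*1000).astype(np.float32));print('dock',m.sum(),rc,np.median(W[m][:,2]))
s=(np.hypot(W[...,0]-.547,W[...,1]+.004)<.045)&(W[...,2]<.031)
if s.sum():
    rc2=cv2.minAreaRect((W[s][:,:2]*1000).astype(np.float32));print('socket deep',s.sum(),rc2,np.median(W[s][:,2]))
E
python3 dock.py w4
```

```text
t 8.5 pos [ 0.6345 -0.0236  0.1591] yaw 166.95 q [-0.037  0.548  0.275  1.3    0.     0.19 ] F [-0.07  0.34 -1.05] T [ 0.02  0.04 -0.02] w 0.0311
dock 26625 ((548.9573364257812, -6.6315460205078125), (100.36737823486328, 128.40599060058594), 76.8605728149414) 0.03390341561897242
socket deep 3247 ((545.8739013671875, -11.538959503173828), (45.62835693359375, 51.093482971191406), 76.49224853515625) 0.026639809426397154
```

View pics/w4.png

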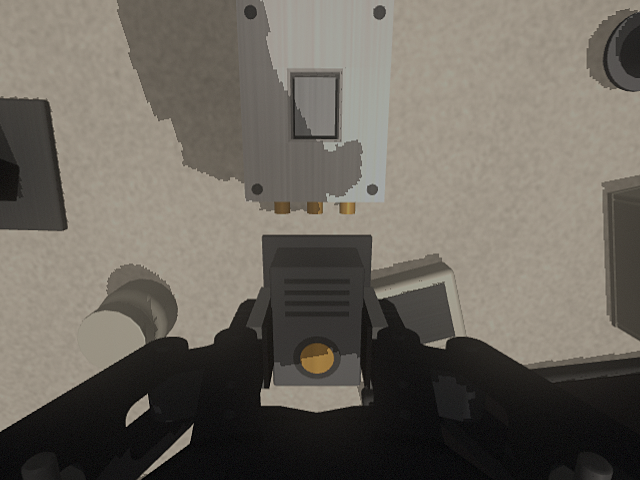

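```bash
python3 - <<'E'
from h import *
z=np.load("pics/w4.npz");im,d=z["im"],z["d"]
o=monitor.get_obs();W=cloud("wrist",d,o)
for zt in (.0332,.031,.0285):
    mm=((W[...,2]<zt)&(W[...,2]>.02)).astype(np.uint8)
    n,l=cv2.connectedComponents(mm[:200]);k=l[105,315];s=(l==k)
    print(zt,s.sum(),cv2.minAreaRect((W[:200][s][:,:2]*1000).astype(np.float32)),np.median(W[:200][s][:,2]))
    ys,xs=np.where(s);print(xs.min(),xs.max(),ys.min(),ys.max())
cv2.imwrite("pics/w4c.png",cv2.resize(im[50:160,255:375],(720,660)[:1]+(600,),interpolation=cv2.INTER_NEAREST))
# ray onto plane for mouth corners
def ray(u,v,zp):
    c,T=camT("wrist",o);p=cv2.undistortPoints(np.array([[[u,v]]],float),c["intrinsics"],c["distortion"]).ravel()
    r=T[:3,:3]@np.array([p[0],-p[1],-1]);t=(zp-T[2,3])/r[2];return T[:3,3]+t*r
for uv in [(287.5,68.5),(342.5,68.5),(287.5,140.5),(342.5,140.5)]: print(uv,ray(*uv,.034).round(4))
E
```

```text
0.0332 2329 ((548.3334350585938, -6.589479446411133), (27.993810653686523, 38.03740310668945), 76.50768280029297) 0.027221688968058322
294 335 77 135
0.031 2329 ((548.3334350585938, -6.589479446411133), (27.993810653686523, 38.03740310668945), 76.50768280029297) 0.027221688968058322
294 335 77 135
0.0285 2241 ((548.3334350585938, -6.589479446411133), (27.993810653686523, 38.03740310668945), 76.50768280029297) 0.027190974788357025
294 335 77 135
(287.5, 68.5) [ 0.5222 -0.0186  0.034 ]
(342.5, 68.5) [0.5304 0.0167 0.034 ]
(287.5, 140.5) [ 0.5666 -0.0298  0.034 ]
(342.5, 140.5) [0.5751 0.0072 0.034 ]
```

View pics/w4c.png

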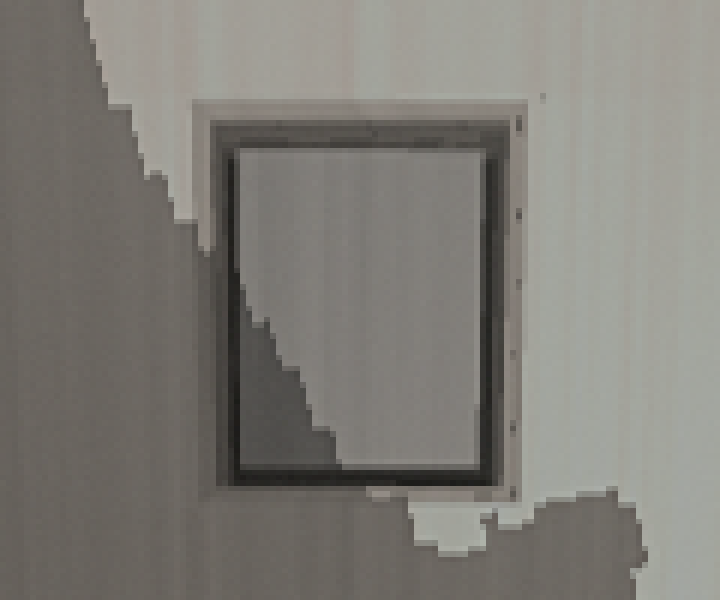

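Socket centre estimates agree within 0.5 mm. I correct for the camera's y bias seen on the gripped disc, and target TCP (0.5486, -0.0057) at yaw 166.7°.

```bash
python3 -c "
from h import *
rel([.5486,-.0057,.075],166.7)"
```

```text
t 8.55 pos [ 0.6347 -0.0237  0.1595] yaw 166.96 q [-0.037  0.548  0.275  1.3    0.     0.19 ] F [ 0.05  0.16 -1.3 ] T [-0.04 -0.   -0.05] w 0.0308
tool shift [ 0.0878 -0.0019  0.0846]
turn 0.046
```

Emit:
send_rows([
  [0,0,0,0.05],
  [0.012,-0.002,0.006,0],
  [0.025,0,0.015,0],
  [0.025,0,0.02,0],
  [0.018,0,0.02,0],
  [0.008,0,0.016,0],
  [0,0,0.008,0],
  [0,0,0,0],
  [0,0,0,0],
  [0,0,0,0],
])

```text
clock: 9.55
eef_pos: [0.551, -0.0062, 0.0764]
tool_rot: [0.116, 0.993, 0.0, 0.001]
ft_force: [0.4, 0.1, -1.1]
grip_width: 0.0308
```

```bash
python3 - <<'E'
from h import *
rel([.5486,-.0057,.06],166.7)
o,im,d=grab("side","s5")
cv2.imwrite("pics/s5c.png",cv2.resize(im[190:300,220:360],(760,597),interpolation=cv2.INTER_CUBIC))
E
```

```text
t 9.55 pos [ 0.551  -0.0062  0.0764] yaw 166.7 q [-0.011  0.452 -0.114  1.002 -0.     0.221] F [ 0.38  0.08 -1.15] T [ 0.03 -0.01 -0.01] w 0.0308
tool shift [ 0.0025 -0.      0.0164]
turn -0.0
```

View pics/s5c.png

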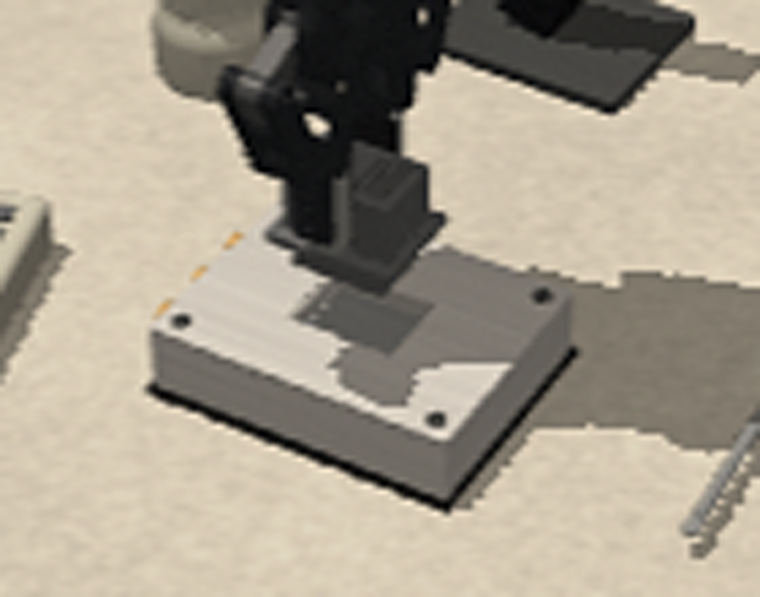

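Emit:
send_rows([
  [0.001,0,0.004,0],
  [0,0,0,0],
  [0,0,0,0],
  [0,0,0,0],
])

```text
clock: 10.0
eef_pos: [0.5484, -0.0059, 0.0713]
tool_rot: [0.116, 0.993, -0.0, -0.0]
ft_force: [-0.1, 0.0, -1.1]
grip_width: 0.0311
```

```bash
python3 - <<'E'
from h import *
rel([.5486,-.0057,.06],166.7)
E
```

```text
t 10.0 pos [ 0.5484 -0.0059  0.0713] yaw 166.72 q [-0.011  0.455 -0.125  0.991 -0.     0.221] F [-0.14  0.03 -1.15] T [-0.04  0.02 -0.03] w 0.0311
tool shift [-0.0001  0.0002  0.0113]
turn 0.003
```

Emit:
send_rows([
  [0,0,0.005,0],
  [0,0,0.005,0],
  [0,0,0.004,0],
  [0,0,0.003,0],
  [0,0,0.002,0],
  [0,0,0.002,0],
  [0,0,0.001,0],
  [0,0,0,0],
  [0,0,0,0],
])

```text
clock: 10.9
eef_pos: [0.5486, -0.0059, 0.0494]
tool_rot: [0.116, 0.993, 0.0, 0.0]
ft_force: [1.1, 0.4, -0.5]
grip_width: 0.031
```

```bash
python3 - <<'E'
from h import *
rel([.5486,-.0057,.06],166.7)
E
```

```text
t 10.9 pos [ 0.5486 -0.0059  0.0494] yaw 166.72 q [-0.011  0.479 -0.151  0.941  0.     0.221] F [ 1.14  0.37 -0.54] T [-0.02  0.01  0.  ] w 0.031
tool shift [ 0.      0.0002 -0.0106]
turn 0.003
```

Emit:
send_rows([
  [0,0,0.002,0],
  [0,0,0.002,0],
  [0,0,0.001,0],
  [0,0,0.001,0],
  [0,0,0,0],
  [0,0,0,0],
])

```text
clock: 11.5
eef_pos: [0.5488, -0.0059, 0.0436]
tool_rot: [0.116, 0.993, 0.0, 0.0]
ft_force: [-0.2, -0.3, 4.4]
grip_width: 0.0312
```

Emit:
send_rows([
  [0,0,0.001,0],
  [0,0,0.001,0],
  [0,0,0.001,0],
  [0,0,0.001,0],
  [0,0,0,0],
  [0,0,0,0],
])

```text
clock: 12.1
eef_pos: [0.5488, -0.0059, 0.0398]
tool_rot: [0.116, 0.993, 0.0, 0.0]
ft_force: [-0.6, 0.5, 7.8]
grip_width: 0.0309
```

```bash
python3 - <<'E'
from h import *
rel([.5486,-.0057,.039],166.7)
E
```

```text
t 12.1 pos [ 0.5488 -0.0059  0.0398] yaw 166.72 q [-0.011  0.491 -0.161  0.918 -0.     0.221] F [-0.58  0.48  7.75] T [-0.06  0.23 -0.02] w 0.0309
tool shift [0.0002 0.0001 0.0008]
turn 0.003
```

Emit:
send_rows([
  [0,0,0.001,0],
  [0,0,0.0005,0],
  [0,0,0,0],
])

```text
clock: 12.4
eef_pos: [0.5488, -0.0058, 0.0397]
tool_rot: [0.116, 0.993, 0.0, 0.001]
ft_force: [-4.1, 0.3, 16.0]
grip_width: 0.031
```

```bash
python3 - <<'E'
from h import *
rel([.5486,-.0057,.039],166.7)
E
```

```text
t 12.4 pos [ 0.5488 -0.0058  0.0397] yaw 166.72 q [-0.011  0.49  -0.162  0.917 -0.     0.221] F [-4.06  0.3  15.98] T [-0.02  0.98  0.06] w 0.031
tool shift [0.0002 0.0001 0.0007]
turn 0.003
```

The force rose without further travel, at z=0.0397 against 0.0393 expected, so the flange is on the dock. I'll relax the push, open, rise and check.

Emit:
send_rows([
  [0,0,-0.0015,0],
  [0,0,0,0],
  [0,0,0,0],
  [0,0,0,0],
  [0,0,0,0],
  [0,0,0,0],
], claw=1)

```text
clock: 13.0
eef_pos: [0.5482, -0.0058, 0.039]
tool_rot: [0.116, 0.993, -0.0, -0.0]
ft_force: [0.1, 0.4, -0.7]
grip_width: 0.0854
```

Emit:
send_rows([
  [0,0,-0.01,0],
  [0,0,-0.02,0],
  [0,0,-0.03,0],
  [0,0,-0.035,0],
  [0,0,-0.035,0],
  [0,0,-0.02,0],
  [0,0,0,0],
  [0,0,0,0],
])

```text
clock: 13.8
eef_pos: [0.5485, -0.0059, 0.1898]
tool_rot: [0.116, 0.993, 0.0, 0.001]
ft_force: [0.0, -0.5, -0.2]
grip_width: 0.0852
```

```bash
python3 - <<'E'
from h import *
rel(None)
o,im,d=grab("wrist","w6");np.savez("pics/w6.npz",im=im,d=d)
W=cloud("wrist",d,o)
hsv=cv2.cvtColor(im,cv2.COLOR_BGR2HSV)
near=np.hypot(W[...,0]-.5486,W[...,1]+.0057)<.04
def rr(z0,z1,nm):
    m=near&(W[...,2]>z0)&(W[...,2]<z1)
    if m.sum()>10: print(nm,m.sum(),cv2.minAreaRect((W[m][:,:2]*1000).astype(np.float32)),np.median(W[m][:,2]))
rr(.055,.08,'top');rr(.036,.045,'flange')
m=near&(W[...,2]>.055)&(hsv[...,1]>110);print('disc',m.sum(),W[m].mean(0),np.median(W[m],0))
m=near&(W[...,2]<.036)&(W[...,2]>.03);print('docktop',np.median(W[m][:,2]))
E
```

```text
t 13.8 pos [ 0.5485 -0.0059  0.1898] yaw 166.72 q [-0.011  0.356  0.055  1.269 -0.     0.221] F [ 0.01 -0.47 -0.19] T [-0.02  0.03  0.01] w 0.0852
top 2673 ((547.7899780273438, -6.914405822753906), (31.972986221313477, 45.548683166503906), 77.06890869140625) 0.06407016750690825
flange 1045 ((549.5166625976562, -6.703857421875), (71.6959457397461, 63.84953308105469), 14.7078218460083) 0.0380187474215436
disc 3276 [ 0.53675217 -0.00230353  0.26881621] [ 0.53689828 -0.00351723  0.28152264]
docktop 0.03402325784523896
```

View pics/w6.png

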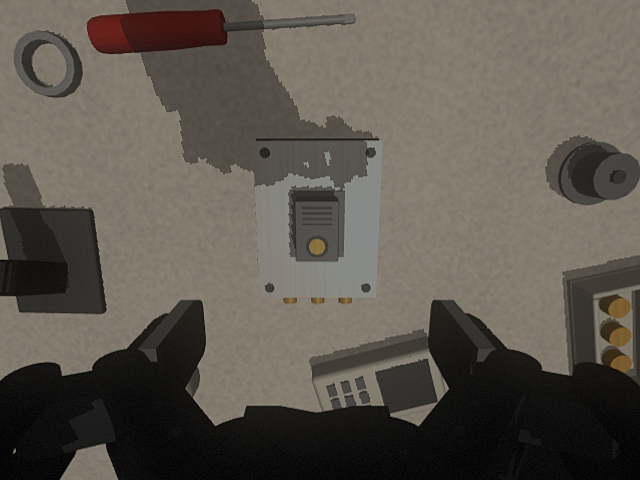

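The module is flush: its top is at 0.0641 and the flange at 0.038 over the dock's 0.034. The disc is at (317,246). Now I'll go and look at the probe.

Emit:
send_rows([
  [-0.004,-0.015,-0.01,0],
  [-0.008,-0.032,-0.01,0],
  [-0.009,-0.036,-0.01,0],
  [-0.009,-0.036,-0.01,0],
  [-0.009,-0.036,-0.01,0],
  [-0.008,-0.036,-0.01,0],
  [-0.005,-0.02,0,0],
  [-0.002,-0.01,0,0],
  [0,0,0,-0.5],
  [0,0,0,-0.4],
  [0,0,0,0],
  [0,0,0,0],
])

```text
clock: 15.05
eef_pos: [0.5498, -0.233, 0.2487]
tool_rot: [0.071, 0.997, 0.0, -0.001]
ft_force: [0.6, 0.1, -0.3]
grip_width: 0.0856
```

```bash
python3 - <<'E'
from h import *
rel(None)
for n,t in [("wrist","w7"),("side","s7")]:
    o,im,d=grab(n,t);np.savez(f"pics/{t}.npz",im=im,d=d,q=o["tool_rot"],p=o["eef_pos"])
cv2.imwrite("pics/s7c.png",cv2.resize(im[130:220,270:400],(780,540),interpolation=cv2.INTER_CUBIC))
E
```

```text
t 15.05 pos [ 0.5498 -0.233   0.2487] yaw 171.86 q [-0.401  0.435  0.326  1.464  0.    -0.259] F [ 0.64  0.11 -0.28] T [ 0.03 -0.02 -0.01] w 0.0856
```

View pics/w7.png

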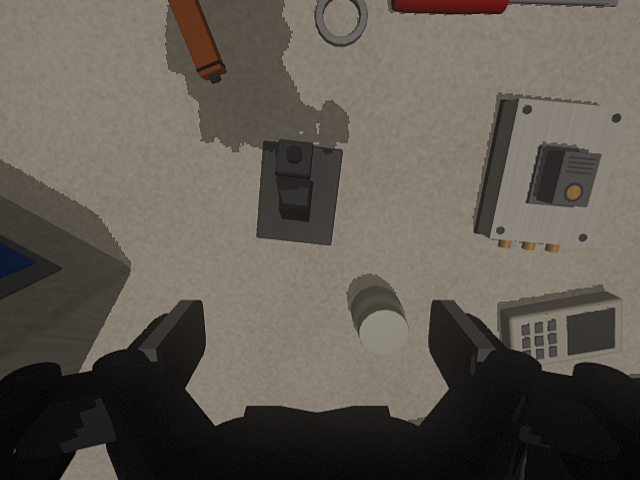

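View pics/s7c.png

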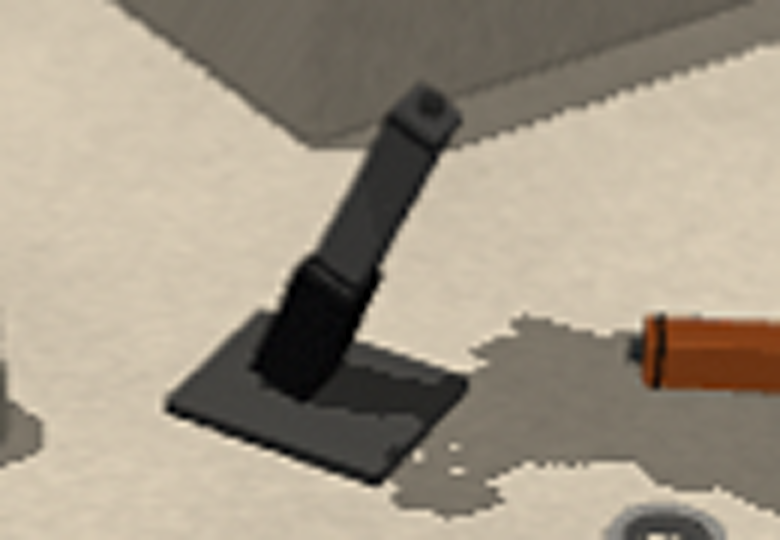

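```bash
cat > probe.py <<'E'
from h import *
z=np.load("pics/w7.npz");o=dict(tool_rot=z["q"],eef_pos=z["p"])
W=cloud("wrist",z["d"],o)
nb=np.hypot(W[...,0]-.51,W[...,1]+.24)<.09
m=nb&(W[...,2]>.006)&(W[...,2]<.010)
n,l,st,c=cv2.connectedComponentsWithStats(m.astype(np.uint8));k=1+st[1:,4].argmax();m=l==k
print('base',m.sum(),cv2.minAreaRect((W[m][:,:2]*1000).astype(np.float32)))
# handle top face: per-pixel
m=nb&(W[...,2]>.125)&(W[...,2]<.22)
ys,xs=np.where(m);print('px',xs.min(),xs.max(),ys.min(),ys.max(),m.sum())
P=W[m]
# ransac plane candidates
rng=np.random.default_rng(0);best=None;Q=P.copy()
for i in range(3):
    b=0
    for _ in range(800):
        a=Q[rng.choice(len(Q),3,False)];nn=np.cross(a[1]-a[0],a[2]-a[0]);L=np.linalg.norm(nn)
        if L<1e-6: continue
        nn/=L;q=abs((Q-a[0])@nn)<.0008
        if q.sum()>b:b=q.sum();best=q
    I=Q[best];c0=I.mean(0);vt=np.linalg.svd(I-c0)[2];nn=vt[2]*np.sign(vt[2][2])
    print('plane',b,c0.round(4),nn.round(3),'tilt',np.degrees(np.arccos(nn[2])).round(1),'az',np.degrees(np.arctan2(nn[1],nn[0])).round(1))
    e1=np.cross(nn,[0,0,1]);e1/=np.linalg.norm(e1);e2=np.cross(nn,e1)
    uv=np.stack([(I-c0)@e1,(I-c0)@e2],-1)*1000;rc=cv2.minAreaRect(uv.astype(np.float32))
    print('   rect',np.round(rc[0],1),np.round(rc[1],1),round(rc[2],1),'centre',(c0+rc[0][0]/1000*e1+rc[0][1]/1000*e2).round(4),'e1',e1.round(3),'e2',e2.round(3))
    Q=Q[~best]
    if len(Q)<50:break
E
python3 probe.py
```

```text
base 4895 ((534.1702270507812, -251.43096923828125), (79.90179443359375, 99.77494049072266), 75.35694885253906)
px 275 313 139 187 1601
plane 674 [ 0.4932 -0.2407  0.1495] [-0.368  0.095  0.925] tilt 22.3 az 165.5
   rect [-0.   0.5] [21.9 21.7] 89.2 centre [ 0.4928 -0.2406  0.1493] e1 [ 0.25   0.968 -0.   ] e2 [-0.896  0.231 -0.38 ]
plane 455 [ 0.5076 -0.2443  0.1405] [ 0.892 -0.232  0.388] tilt 67.2 az -14.5
   rect [0.4 0.6] [32.2 22. ] 89.4 centre [ 0.5077 -0.2447  0.1399] e1 [-0.251 -0.968  0.   ] e2 [ 0.376 -0.098 -0.922]
plane 164 [ 0.4905 -0.2401  0.1549] [-0.365  0.162  0.917] tilt 23.5 az 156.1
   rect [-0.   0.1] [9.5 9.6] 19.6 centre [ 0.4904 -0.2401  0.1549] e1 [ 0.405  0.914 -0.   ] e2 [-0.838  0.371 -0.399]
```

The wrist fit is clean. The handle's top face centre is at (0.4928, -0.2406, 0.1493), lean 22.3° towards azimuth 165.5°, with the handle faces aligned to that plane. In the picture the probe top is at (294,155), and the orange probe at (200,40) is not wanted. I'll grip it 26 mm below the handle top with the jaws across the lean plane.

Emit:
send_rows([
  [0,0,0,0.6],
  [0,0,0,0.5],
  [0,0,0,0],
])

```text
clock: 15.45
eef_pos: [0.5502, -0.233, 0.2493]
tool_rot: [0.125, 0.992, 0.0, -0.0]
ft_force: [1.2, 0.2, -0.1]
grip_width: 0.085
```

```bash
python3 - <<'E'
from h import *
rel([.5025,-.2423,.1063],165.5)
E
```

```text
t 15.45 pos [ 0.5502 -0.233   0.2493] yaw 165.59 q [-0.401  0.434  0.327  1.464 -0.    -0.149] F [ 1.24  0.23 -0.06] T [-0.02 -0.   -0.  ] w 0.085
tool shift [ 0.0439 -0.0208  0.143 ]
turn 0.016
```

Emit:
send_rows([
  [0.012,-0.006,0,0],
  [0.02,-0.01,0.01,0],
  [0.012,-0.005,0.02,0],
  [0,0,0.03,0],
  [0,0,0.03,0],
  [0,0,0.025,0],
  [0,0,0.015,0],
  [0,0,0.009,0],
  [0,0,0.004,0],
  [0,0,0,0],
  [0,0,0,0],
  [0,0,0,0],
])

```text
clock: 16.65
eef_pos: [0.5031, -0.2431, 0.1074]
tool_rot: [0.126, 0.992, -0.0, 0.001]
ft_force: [-0.1, 0.7, 0.2]
grip_width: 0.0856
```

```bash
python3 - <<'E'
from h import *
rel([.5025,-.2423,.1063],165.5)
o,im,d=grab("wrist","w8")
E
```

```text
t 16.65 pos [ 0.5031 -0.2431  0.1074] yaw 165.58 q [-0.45   0.435 -0.05   1.083  0.    -0.198] F [-0.08  0.71  0.23] T [-0.01  0.    0.  ] w 0.0856
tool shift [0.0008 0.0006 0.0011]
turn 0.014
```

View pics/w8.png

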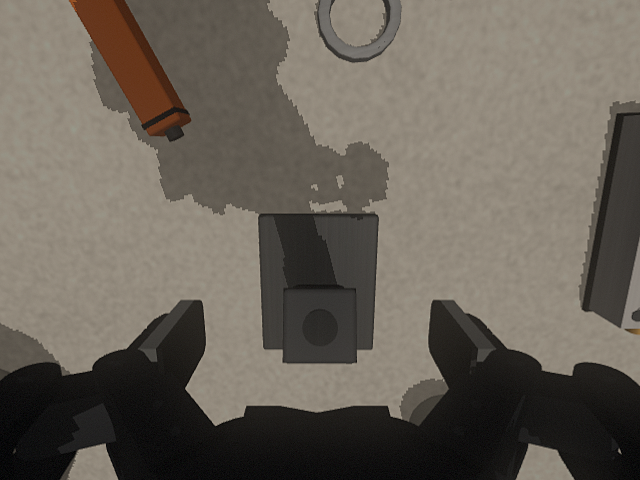

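The handle top at (319,325) is centred and square to the jaws. Closing.

Emit:
send_rows([
  [0,0,0,0],
  [0,0,0,0],
  [0,0,0,0],
  [0,0,0,0],
  [0,0,0,0],
  [0,0,0,0],
  [0,0,0,0],
  [0,0,0,0],
  [0,0,0,0],
], claw=-1)

```text
clock: 17.6
eef_pos: [0.5023, -0.2427, 0.1064]
tool_rot: [0.126, 0.992, -0.0, 0.0]
ft_force: [-0.7, 0.2, 2.6]
grip_width: 0.0209
```

Emit:
send_rows([
  [0.001,0,-0.0024,0],
  [0.002,0,-0.0048,0],
  [0.003,0,-0.0073,0],
  [0.003,0,-0.0073,0],
  [0.003,0,-0.0073,0],
  [0.003,0,-0.0073,0],
  [0.003,0,-0.0073,0],
  [0.003,0,-0.0073,0],
  [0.003,0,-0.0073,0],
  [0,0,-0.005,0],
  [0,0,0,0],
  [0,0,0,0],
])

```text
clock: 18.8
eef_pos: [0.4792, -0.2368, 0.1696]
tool_rot: [0.126, 0.992, -0.0, 0.0]
ft_force: [-0.5, -0.0, -1.5]
grip_width: 0.0213
```

```bash
python3 - <<'E'
from h import *
rel(None)
o,im,d=grab("side","s9");np.savez("pics/s9.npz",im=im,d=d)
cv2.imwrite("pics/s9c.png",cv2.resize(im[90:230,250:420],(720,593),interpolation=cv2.INTER_CUBIC))
E
```

```text
t 18.8 pos [ 0.4792 -0.2368  0.1696] yaw 165.57 q [-0.459  0.342 -0.019  1.209  0.    -0.207] F [-0.49 -0.02 -1.49] T [ 0.04  0.03 -0.02] w 0.0213
```

View pics/s9c.png

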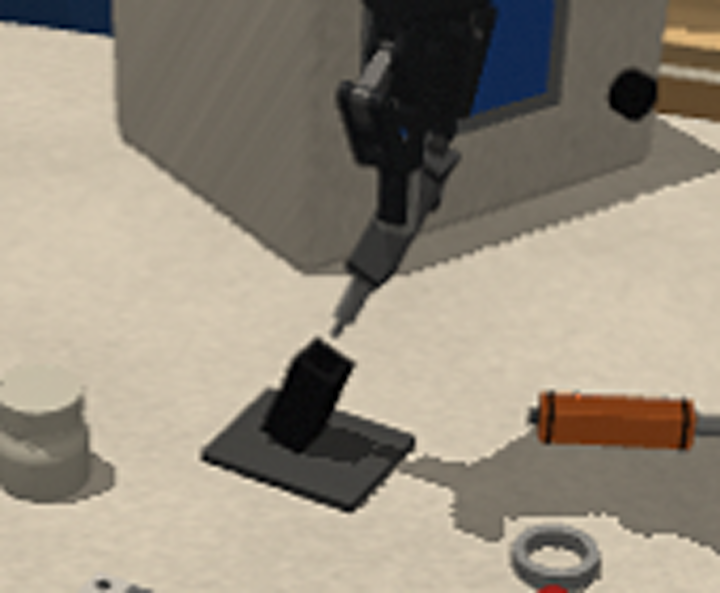

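The probe is out and held at its lean. The tool can't tilt, so I'll swing the probe upright in the pads by pressing its neck sideways against the outer edge of the fixed tube mouth. First I place the neck beside the tube.

Emit:
send_rows([
  [0.006,0,0,0],
  [0.01,0,0,0],
  [0.002,0,0,0],
  [0,0,0.01,0],
  [0,0,0.016,0],
  [0,0,0.015,0],
  [0,0,0.008,0],
  [0,0,0.003,0],
  [0,0,0,0],
  [0,0,0,0],
])

```text
clock: 19.85
eef_pos: [0.4622, -0.2325, 0.1181]
tool_rot: [0.126, 0.992, -0.0, 0.001]
ft_force: [0.5, -0.0, -1.9]
grip_width: 0.0214
```

```bash
python3 - <<'E'
from h import *
rel(None)
o,im,d=grab("side","s10");np.savez("pics/s10.npz",im=im,d=d)
cv2.imwrite("pics/s10c.png",cv2.resize(im[100:220,260:400],(700,600),interpolation=cv2.INTER_CUBIC))
E
```

```text
t 19.85 pos [ 0.4622 -0.2325  0.1181] yaw 165.57 q [-0.466  0.351 -0.149  1.069  0.    -0.214] F [ 0.46 -0.02 -1.91] T [-0.06 -0.01 -0.01] w 0.0214
```

View pics/s10c.png

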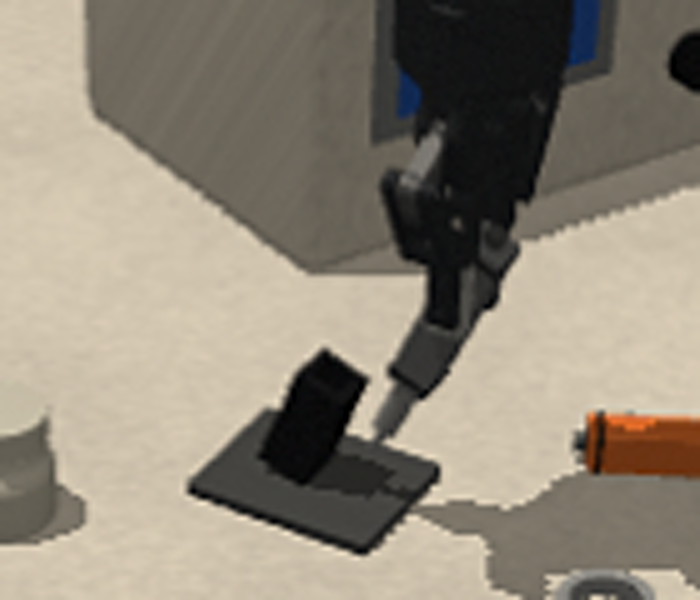

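The neck is beside the tube's upper right edge, at about (400,400) in the crop. Now I push back along -x, gently.

Emit:
send_rows([
  [-0.008,0,0,0],
  [-0.006,0,0,0],
  [-0.003,0,0,0],
  [-0.003,0,0,0],
  [-0.003,0,0,0],
  [-0.003,0,0,0],
  [0,0,0,0],
  [0,0,0,0],
])

```text
clock: 20.7
eef_pos: [0.4835, -0.2375, 0.1159]
tool_rot: [0.126, 0.992, 0.001, -0.004]
ft_force: [-6.3, 2.3, -1.7]
grip_width: 0.0212
```

```bash
cat > tilt.py <<'E'
from h import *
import sys
tag=sys.argv[1]
rel(None)
o,im,d=grab("wrist",tag);np.savez(f"pics/{tag}.npz",im=im,d=d,q=o["tool_rot"],p=o["eef_pos"])
W=cloud("wrist",d,o);M=R.from_quat(o["tool_rot"]).as_matrix()
L=(W-o["eef_pos"])@M
m=(abs(L[...,0]-.01)<.035)&(abs(L[...,1])<.014)&(L[...,2]<-.037)&(L[...,2]>-.056)
Q=L[m];rng=np.random.default_rng(0)
for i in range(2):
    b=0
    for _ in range(600):
        a=Q[rng.choice(len(Q),3,False)];nn=np.cross(a[1]-a[0],a[2]-a[0]);l=np.linalg.norm(nn)
        if l<1e-7: continue
        nn/=l;q=abs((Q-a[0])@nn)<.0006
        if q.sum()>b:b=q.sum();best=q
    I=Q[best];c0=I.mean(0);nn=np.linalg.svd(I-c0,full_matrices=False)[2][2];nn=-nn*np.sign(nn[2])
    print('plane',b,'c',c0.round(4),'n(tool)',nn.round(3),'lean x deg',np.degrees(np.arctan2(nn[0],-nn[2])).round(2),'lean y',np.degrees(np.arctan2(nn[1],-nn[2])).round(2),
      'range x',I[:,0].min().round(4),I[:,0].max().round(4),'z',I[:,2].min().round(4),I[:,2].max().round(4))
    Q=Q[~best]
    if len(Q)<100:break
E
python3 tilt.py w11
```

```text
t 20.7 pos [ 0.4835 -0.2375  0.1159] yaw 165.56 q [-4.560e-01  3.990e-01 -8.300e-02  1.097e+00 -1.000e-03 -2.040e-01] F [-6.28  2.25 -1.71] T [ 0.47  1.78 -0.07] w 0.0212
plane 2816 c [ 0.0095 -0.0012 -0.0435] n(tool) [ 0.351  0.013 -0.936] lean x deg 20.56 lean y 0.8 range x -0.0097 0.0197 z -0.0505 -0.039
plane 846 c [ 0.0094 -0.0019 -0.0434] n(tool) [ 0.355 -0.1   -0.93 ] lean x deg 20.88 lean y -6.14 range x -0.0101 0.0198 z -0.0503 -0.0385
```

View pics/w11.png

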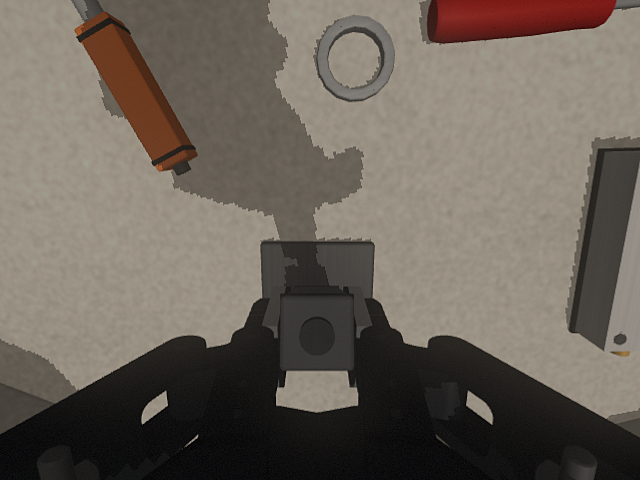

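Emit:
send_rows([
  [-0.003,0,0,0],
  [-0.003,0,0,0],
  [-0.003,0,0,0],
  [0,0,0,0],
])

```text
clock: 21.15
eef_pos: [0.4921, -0.2398, 0.1158]
tool_rot: [0.126, 0.992, 0.001, -0.004]
ft_force: [-6.6, 1.8, -1.5]
grip_width: 0.0213
```

```bash
python3 tilt.py w12
```

```text
t 21.15 pos [ 0.4921 -0.2398  0.1158] yaw 165.56 q [-4.530e-01  4.150e-01 -5.800e-02  1.106e+00 -1.000e-03 -2.010e-01] F [-6.59  1.83 -1.51] T [ 0.41  1.73 -0.01] w 0.0213
plane 2801 c [ 0.0083 -0.0012 -0.0444] n(tool) [ 0.231 -0.009 -0.973] lean x deg 13.34 lean y -0.53 range x -0.0107 0.0187 z -0.0494 -0.0415
plane 799 c [ 0.0064 -0.0015 -0.0458] n(tool) [ 0.23  -0.011 -0.973] lean x deg 13.3 lean y -0.64 range x -0.01 0.0184 z -0.0497 -0.0428
```

Rotation works: lean 20.6° → 13.3° for 9 mm at a steady 6.8 N. Continuing.

Emit:
send_rows([
  [-0.003,0,0,0],
  [-0.003,0,0,0],
  [-0.003,0,0,0],
  [-0.003,0,0,0],
  [-0.002,0,0,0],
  [0,0,0,0],
])

```text
clock: 21.8
eef_pos: [0.5059, -0.2432, 0.1162]
tool_rot: [0.126, 0.992, 0.001, -0.004]
ft_force: [-6.8, 1.4, 0.3]
grip_width: 0.0214
```

```bash
python3 tilt.py w13
```

```text
t 21.8 pos [ 0.5059 -0.2432  0.1162] yaw 165.56 q [-4.480e-01  4.400e-01 -1.800e-02  1.121e+00 -1.000e-03 -1.960e-01] F [-6.83  1.37  0.27] T [0.53 1.82 0.05] w 0.0214
plane 2821 c [ 0.006  -0.001  -0.0459] n(tool) [ 0.085  0.003 -0.996] lean x deg 4.87 lean y 0.15 range x -0.0103 0.0164 z -0.0479 -0.0445
plane 713 c [ 0.0075 -0.0011 -0.0448] n(tool) [ 0.111 -0.006 -0.994] lean x deg 6.38 lean y -0.36 range x -0.01 0.0165 z -0.0466 -0.043
```

Emit:
send_rows([
  [-0.003,0,0,0],
  [-0.003,0,0,0],
  [-0.002,0,0,0],
  [0,0,0,0],
])

```text
clock: 22.25
eef_pos: [0.5139, -0.2454, 0.1164]
tool_rot: [0.126, 0.992, 0.001, -0.004]
ft_force: [-7.1, 2.4, 1.7]
grip_width: 0.0215
```

```bash
python3 tilt.py w14
```

```text
t 22.25 pos [ 0.5139 -0.2454  0.1164] yaw 165.57 q [-4.450e-01  4.540e-01  5.000e-03  1.129e+00 -1.000e-03 -1.930e-01] F [-7.07  2.39  1.65] T [ 0.55  1.83 -0.02] w 0.0215
plane 2621 c [ 0.0048 -0.0013 -0.0468] n(tool) [-0.014 -0.018 -1.   ] lean x deg -0.79 lean y -1.01 range x -0.0104 0.0151 z -0.0477 -0.0458
plane 1032 c [ 0.0143 -0.0011 -0.0424] n(tool) [ 0.997 -0.002 -0.075] lean x deg 85.71 lean y -1.73 range x 0.0132 0.0152 z -0.0482 -0.037
```

View pics/w14.png

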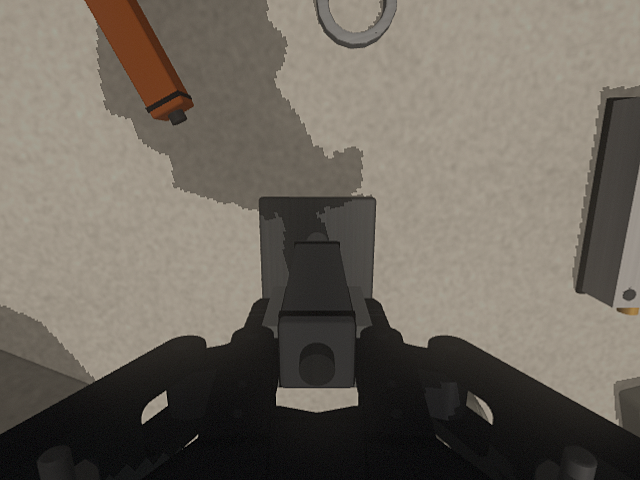

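```bash
cat > face.py <<'E'
from h import *
import sys
z=np.load(f"pics/{sys.argv[1]}.npz");o=dict(tool_rot=z["q"],eef_pos=z["p"]);W=cloud("wrist",z["d"],o);M=R.from_quat(o["tool_rot"]).as_matrix()
L=(W-o["eef_pos"])@M
print('tool z in world',M[:,2].round(4))
def fit(m,nm,W=False):
    P=L[m];
    for _ in range(5):
        c=P.mean(0);n=np.linalg.svd(P-c,full_matrices=False)[2][2];r=abs((P-c)@n);P=P[r<max(.0004,2*r.std())]
    nw=M@n; n=n*np.sign(n[np.abs(n).argmax()]);
    print(nm,len(P),'c',c.round(4),'n',n.round(4)); return n,c
# top face excluding stud (z ~ lower), use u,v ranges
m=(abs(L[...,1])<.0105)&(L[...,0]>-.009)&(L[...,0]<.0125)&(L[...,2]<-.040)&(L[...,2]>-.0495)
n,c=fit(m,'top');print('  lean x',np.degrees(np.arctan2(n[0],n[2])).round(2),'->',np.degrees(np.arctan2(-n[0],-n[2])).round(2))
m=(abs(L[...,1]+.001)<.009)&(L[...,0]>.008)&(L[...,0]<.025)&(L[...,2]>-.043)&(L[...,2]<.04)
n,c=fit(m,'face');print('  axis lean x (top toward +x positive)',np.degrees(np.arctan2(-n[2],n[0])).round(2))
for a in np.arange(-.045,.05,.01):
    k=m&(abs(L[...,2]-a)<.003); 
    if k.sum()>5: print(a.round(3),k.sum(),np.median(L[k],0).round(4))
E
python3 face.py w14
```

```text
tool z in world [-0.0071  0.0026 -1.    ]
top 1464 c [ 0.0038 -0.0003 -0.0468] n [ 0.0225 -0.0054  0.9997]
  lean x 1.29 -> -178.71
face 3276 c [ 0.0148 -0.001  -0.0114] n [ 9.999e-01 -7.000e-04 -1.400e-02]
  axis lean x (top toward +x positive) 0.8
-0.045 145 [ 0.0145 -0.0014 -0.0425]
-0.035 473 [ 0.0145 -0.0008 -0.0351]
-0.025 369 [ 0.0146 -0.0007 -0.025 ]
-0.015 300 [ 0.0147 -0.001  -0.0151]
-0.005 245 [ 0.0149 -0.0014 -0.0051]
0.005 203 [ 0.015  -0.0014  0.005 ]
0.015 172 [ 0.0152 -0.001   0.015 ]
0.025 147 [ 0.0154 -0.0005  0.0249]
0.035 145 [ 0.0156 -0.001   0.0353]
```

Handle face and top agree on about -1° lean relative to the tool, so it is upright. Backing off, lifting clear, and finding the tip and disc.

Emit:
send_rows([
  [0.006,0,0,0],
  [0.008,0,0,0],
  [0.004,0,-0.005,0],
  [0,0,-0.02,0],
  [0,0,-0.03,0],
  [0,0,-0.03,0],
  [0,0,-0.015,0],
  [0,0,0,0],
  [0,0,0,0],
  [0,0,0,0],
])

```text
clock: 23.3
eef_pos: [0.4988, -0.2416, 0.2163]
tool_rot: [0.126, 0.992, 0.0, -0.001]
ft_force: [0.2, 1.1, -1.5]
grip_width: 0.0213
```

```bash
python3 tilt.py w15; python3 face.py w15; python3 - <<'E'
from h import *
z=np.load("pics/w6.npz");W=cloud("wrist",z["d"],dict(tool_rot=[0.116,0.993,0,0.0005]/np.linalg.norm([0.116,0.993,0,0.0005]),eef_pos=np.array([.5485,-.0059,.1898])))
hsv=cv2.cvtColor(z["im"],cv2.COLOR_BGR2HSV)
m=(np.hypot(W[...,0]-.5586,W[...,1]+.009)<.015)&(abs(W[...,2]-.064)<.004)&(hsv[...,1]>110)&(hsv[...,2]>80)
print('disc w6',m.sum(),W[m].mean(0))
o,im,d=grab("side","s15");np.savez("pics/s15.npz",im=im,d=d)
cv2.imwrite("pics/s15c.png",cv2.resize(im[80:220,260:400],(600,600),interpolation=cv2.INTER_CUBIC))
im=cv2.imread("pics/w15.png");cv2.imwrite("pics/w15c.png",cv2.resize(im[180:400,240:400],(436,600),interpolation=cv2.INTER_CUBIC))
E
```

```text
t 23.3 pos [ 0.4988 -0.2416  0.2163] yaw 165.57 q [-0.451  0.357  0.126  1.342  0.    -0.199] F [ 0.21  1.06 -1.46] T [ 0.03 -0.03 -0.02] w 0.0213
plane 2650 c [ 0.0048 -0.0013 -0.0468] n(tool) [-0.015  0.003 -1.   ] lean x deg -0.88 lean y 0.17 range x -0.0101 0.0151 z -0.0476 -0.0459
plane 1013 c [ 0.0145 -0.0014 -0.0423] n(tool) [ 0.999  0.013 -0.039] lean x deg 87.74 lean y 17.7 range x 0.0134 0.0152 z -0.0481 -0.037
tool z in world [-0.0019  0.001  -1.    ]
top 1437 c [ 0.0039 -0.0003 -0.0468] n [ 0.0165 -0.0026  0.9999]
  lean x 0.94 -> -179.06
face 3273 c [ 0.0147 -0.001  -0.0117] n [ 1.0e+00 -6.0e-04 -6.8e-03]
  axis lean x (top toward +x positive) 0.39
-0.045 133 [ 0.0146 -0.0008 -0.0424]
-0.035 467 [ 0.0145 -0.0011 -0.0353]
-0.025 356 [ 0.0146 -0.0012 -0.0251]
-0.015 296 [ 0.0147 -0.0012 -0.0149]
-0.005 250 [ 0.0147 -0.001  -0.005 ]
0.005 192 [ 0.0148 -0.0012  0.005 ]
0.015 167 [ 0.0149 -0.001   0.0151]
0.025 141 [ 0.015  -0.001   0.0248]
0.035 137 [ 0.0152 -0.0015  0.0355]
disc w6 195 [ 0.5590408  -0.00953864  0.0644962 ]
```

View pics/w15c.png

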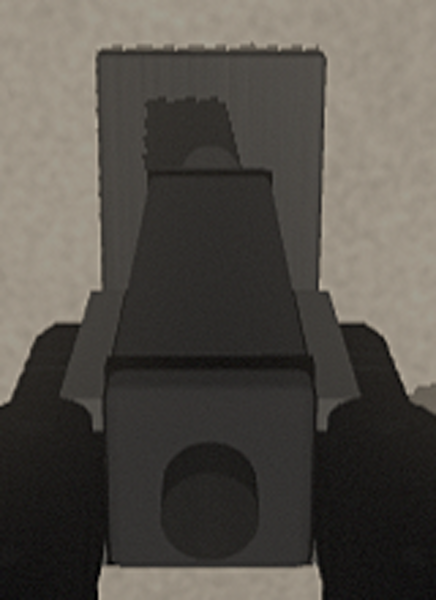

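View pics/s15c.png

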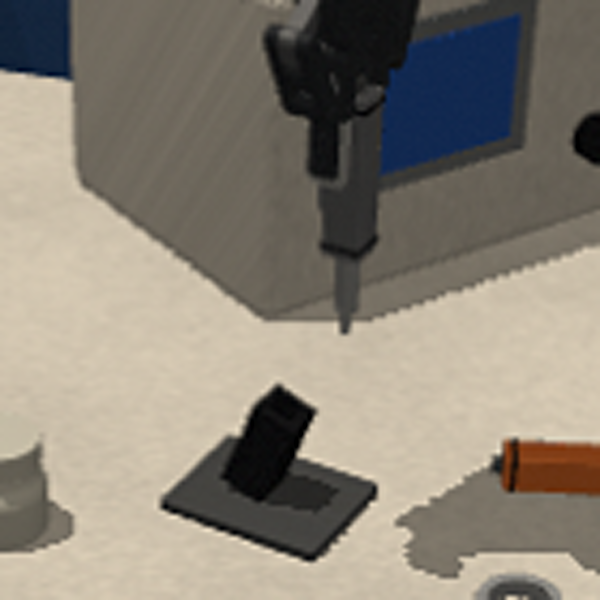

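The wrist fit shows a lean of about 0.4–0.9°, and the side view shows the probe vertical with its tip at (345,330). The disc estimates agree: wrist camera and grip kinematics both give TCP ≈ (0.5637, -0.0095). Carrying it over.

Emit:
send_rows([
  [0,0.005,0,0],
  [0,0.013,0,0],
  [-0.001,0.021,0,0],
  [-0.001,0.026,0,0],
  [-0.001,0.028,0,0],
  [-0.001,0.028,0,0],
  [-0.001,0.028,0,0],
  [0,0.028,0,0],
  [0,0.026,0,0],
  [0,0.02,0,0],
  [0,0.012,0,0],
  [0,0.006,0,0],
  [0,0,0.01,0],
  [0,0,0.01,0],
  [0,0,0,0],
  [0,0,0,0],
  [0,0,0,0],
])

```text
clock: 25.1
eef_pos: [0.5644, -0.0105, 0.1977]
tool_rot: [0.126, 0.992, -0.0, 0.0]
ft_force: [-0.3, 0.1, -0.8]
grip_width: 0.0212
```

```bash
python3 tilt.py w16; python3 face.py w16|head -6; python3 - <<'E'
from h import *
rel([.5637,-.0095,.165],165.6)
z=np.load("pics/w16.npz");o=dict(tool_rot=z["q"],eef_pos=z["p"]);W=cloud("wrist",z["d"],o);hsv=cv2.cvtColor(z["im"],cv2.COLOR_BGR2HSV)
m=(np.hypot(W[...,0]-.5586,W[...,1]+.009)<.015)&(abs(W[...,2]-.064)<.004)&(hsv[...,1]>110)&(hsv[...,2]>60)
print('disc',m.sum(),W[m].mean(0) if m.any() else '')
o,im,d=grab("side","s16");np.savez("pics/s16.npz",im=im,d=d)
cv2.imwrite("pics/s16c.png",cv2.resize(im[150:280,220:350],(600,600),interpolation=cv2.INTER_CUBIC))
o,im,d=grab("scene","c16");np.savez("pics/c16.npz",im=im,d=d)
cv2.imwrite("pics/c16c.png",cv2.resize(im[190:300,280:390],(600,600),interpolation=cv2.INTER_CUBIC))
E
```

```text
t 25.1 pos [ 0.5644 -0.0105  0.1977] yaw 165.51 q [-0.019  0.384  0.117  1.304 -0.     0.234] F [-0.31  0.09 -0.84] T [ 0.01 -0.02 -0.01] w 0.0212
plane 2649 c [ 0.005  -0.0011 -0.0467] n(tool) [-0.008  0.011 -1.   ] lean x deg -0.45 lean y 0.63 range x -0.0105 0.0153 z -0.0474 -0.0458
plane 912 c [ 0.0144 -0.0007 -0.0423] n(tool) [ 0.998 -0.013 -0.067] lean x deg 86.18 lean y -11.2 range x 0.0132 0.0151 z -0.0481 -0.037
tool z in world [ 1.e-04 -1.e-04 -1.e+00]
top 1494 c [ 0.004  -0.0003 -0.0468] n [ 0.0158 -0.0024  0.9999]
  lean x 0.9 -> -179.1
face 3227 c [ 0.0147 -0.0011 -0.0117] n [ 1.0e+00  1.0e-04 -6.9e-03]
  axis lean x (top toward +x positive) 0.39
-0.045 137 [ 0.0146 -0.0008 -0.0425]
t 25.15 pos [ 0.5645 -0.0104  0.1979] yaw 165.52 q [-0.018  0.384  0.117  1.304 -0.     0.234] F [-0.23 -0.3  -1.1 ] T [ 0.01 -0.04  0.01] w 0.0211
tool shift [0.001  0.0006 0.0329]
turn -0.014
disc 195 [ 0.55919215 -0.00962304  0.06440594]
```

View pics/s16c.png

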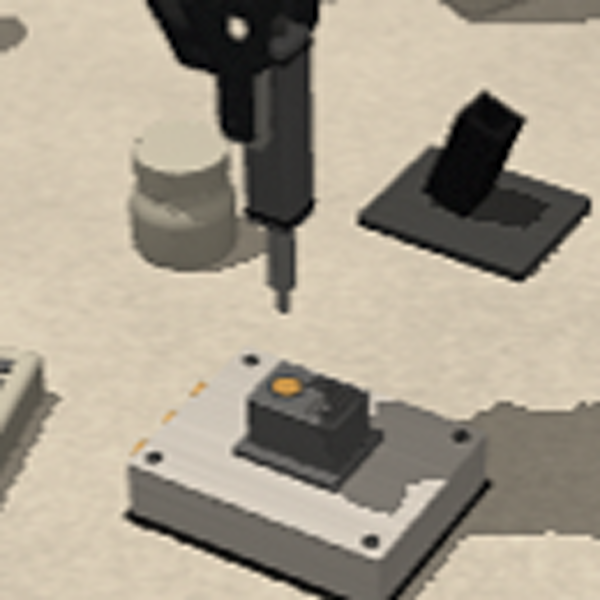

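View pics/c16c.png

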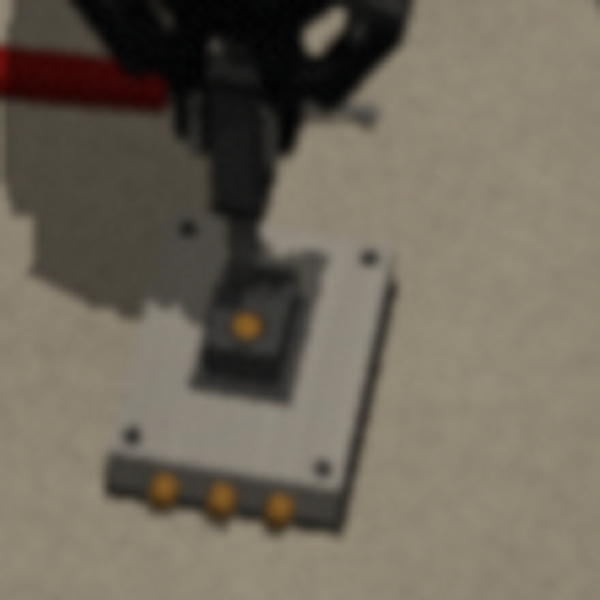

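View pics/w16.png

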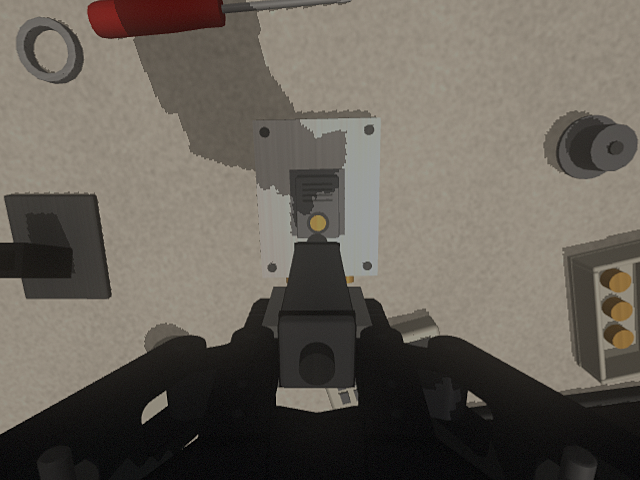

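```bash
python3 - <<'E'
from h import *
o=monitor.get_obs();M=R.from_quat(o["tool_rot"]).as_matrix()
tip=o["eef_pos"]+M@np.array([.0046,0,.0932]);print('tip',tip.round(4))
D=np.array([.5593,-.0089,.0642])
print('side tip',proj("side",tip),'obs (281.3,216.7)','disc',proj("side",D),'obs (282.2,233.6)')
z=np.load("pics/s16.npz");W=cloud("side",z["d"]);hsv=cv2.cvtColor(z["im"],cv2.COLOR_BGR2HSV)
m=(np.hypot(W[...,0]-.559,W[...,1]+.009)<.02)&(abs(W[...,2]-.064)<.006)&(hsv[...,1]>130);ys,xs=np.where(m)
print('disc side',m.sum(),W[m].mean(0),xs.mean(),ys.mean())
for v in range(205,220): print(v,[ (u,round(float(W[v,u,2]),3),round(float(W[v,u,0]),3),round(float(W[v,u,1]),3)) for u in range(278,286) if W[v,u,2]>.09])
E
```

```text
tip [ 0.5602 -0.009   0.1048]
side tip [[280.03569801 217.0480918 ]] obs (281.3,216.7) disc [[280.85364509 232.97680657]] obs (282.2,233.6)
disc side 18 [ 0.55745468 -0.00756101  0.0647132 ] 281.5 233.33333333333334
205 [(278, 0.139, 0.561, -0.002), (279, 0.14, 0.559, -0.001), (280, 0.141, 0.557, -0.001), (281, 0.138, 0.556, -0.006), (282, 0.139, 0.554, -0.004), (283, 0.136, 0.553, -0.009)]
206 [(278, 0.137, 0.561, -0.002), (279, 0.135, 0.56, -0.004), (280, 0.137, 0.558, -0.003), (281, 0.138, 0.555, -0.002), (282, 0.136, 0.554, -0.005), (283, 0.134, 0.553, -0.009)]
207 [(278, 0.132, 0.562, -0.005), (279, 0.133, 0.56, -0.004), (280, 0.136, 0.557, -0.0), (281, 0.134, 0.556, -0.004), (282, 0.133, 0.554, -0.005), (283, 0.132, 0.553, -0.008)]
208 [(278, 0.132, 0.562, -0.002), (279, 0.131, 0.56, -0.004), (280, 0.13, 0.559, -0.005), (281, 0.131, 0.556, -0.004), (282, 0.131, 0.554, -0.006), (283, 0.128, 0.554, -0.01)]
209 [(278, 0.129, 0.562, -0.003), (279, 0.131, 0.559, -0.001), (280, 0.131, 0.557, -0.002), (281, 0.131, 0.555, -0.001), (282, 0.13, 0.554, -0.003), (283, 0.128, 0.553, -0.007)
[... 211 characters left out ...]
279, 0.124, 0.56, -0.003), (281, 0.127, 0.555, -0.001), (282, 0.125, 0.554, -0.004), (283, 0.124, 0.553, -0.006)]
212 [(278, 0.125, 0.56, 0.002), (279, 0.122, 0.56, -0.002), (280, 0.123, 0.557, -0.001), (281, 0.122, 0.556, -0.004), (282, 0.121, 0.555, -0.005)]
213 [(279, 0.115, 0.562, -0.009), (280, 0.118, 0.559, -0.005), (281, 0.114, 0.559, -0.011)]
214 [(279, 0.115, 0.561, -0.005), (280, 0.114, 0.56, -0.007), (281, 0.114, 0.558, -0.008)]
215 [(279, 0.109, 0.563, -0.01), (280, 0.112, 0.559, -0.006), (281, 0.11, 0.558, -0.009)]
216 [(280, 0.11, 0.559, -0.006), (281, 0.112, 0.556, -0.004), (282, 0.108, 0.556, -0.01)]
217 [(280, 0.107, 0.559, -0.006), (281, 0.107, 0.558, -0.007)]
218 []
219 []
```

All views agree. The tip is about 1 mm from over the disc centre and 40 mm above it. I'll correct and descend 33 mm first.

Emit:
send_rows([
  [0.0008,0.0005,0.005,0],
  [0,0,0.008,0],
  [0,0,0.008,0],
  [0,0,0.006,0],
  [0,0,0.004,0],
  [0,0,0.002,0],
  [0,0,0,0],
  [0,0,0,0],
  [0,0,0,0],
  [0,0,0,0],
])

```text
clock: 26.25
eef_pos: [0.5639, -0.0091, 0.1649]
tool_rot: [0.126, 0.992, 0.0, 0.0]
ft_force: [0.2, -0.2, -2.5]
grip_width: 0.0214
```

```bash
python3 - <<'E'
from h import *
rel([.5639,-.0095,.1572],165.6)
o,im,d=grab("side","s17")
print(monitor.get_obs()['ft_force'])
cv2.imwrite("pics/s17c.png",cv2.resize(im[190:250,250:315],(650,600),interpolation=cv2.INTER_CUBIC))
E
```

```text
t 26.25 pos [ 0.5639 -0.0091  0.1649] yaw 165.57 q [-0.016  0.401  0.056  1.225  0.     0.236] F [ 0.23 -0.16 -2.48] T [ 0.01  0.01 -0.04] w 0.0214
tool shift [-0.0001 -0.0003  0.0077]
turn -0.004
[-0.05778318 -0.42312983 -1.21374802]
```

View pics/s17c.png

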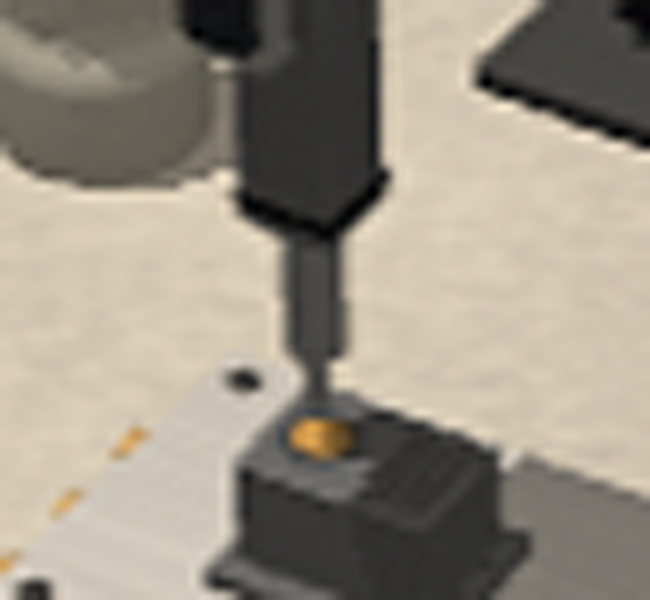

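Emit:
send_rows([
  [0,0,0.003,0],
  [0,0,0.003,0],
  [0,0,0,0],
  [0,0,0,0],
])

```text
clock: 26.7
eef_pos: [0.5635, -0.0091, 0.1583]
tool_rot: [0.126, 0.992, -0.0, -0.0]
ft_force: [0.4, -0.1, -1.9]
grip_width: 0.021
```

Emit:
send_rows([
  [0,0,0.001,0],
  [0,0,0,0],
])

```text
clock: 26.9
eef_pos: [0.5637, -0.0092, 0.1575]
tool_rot: [0.126, 0.992, -0.0, -0.0]
ft_force: [0.3, -0.3, -0.6]
grip_width: 0.0211
```

Emit:
send_rows([
  [0,0,0.001,0],
  [0,0,0,0],
])

```text
clock: 27.1
eef_pos: [0.5638, -0.0091, 0.1567]
tool_rot: [0.126, 0.992, 0.0, 0.0]
ft_force: [0.0, -0.7, 1.1]
grip_width: 0.0213
```

Emit:
send_rows([
  [0,0,0.001,0],
  [0,0,0,0],
])

```text
clock: 27.3
eef_pos: [0.5638, -0.0091, 0.1557]
tool_rot: [0.126, 0.992, 0.0, 0.0]
ft_force: [0.2, -0.7, -0.2]
grip_width: 0.0213
```

Emit:
send_rows([
  [0,0,0.001,0],
  [0,0,0,0],
])

```text
clock: 27.5
eef_pos: [0.5638, -0.0091, 0.1546]
tool_rot: [0.126, 0.992, 0.0, 0.0]
ft_force: [-0.5, -0.4, 0.2]
grip_width: 0.021
```

Emit:
send_rows([
  [0,0,0.001,0],
  [0,0,0.001,0],
  [0,0,0,0],
  [0,0,0,0],
])

```text
clock: 27.9
eef_pos: [0.5638, -0.0091, 0.1527]
tool_rot: [0.126, 0.992, 0.0, 0.0]
ft_force: [0.3, 1.2, 1.4]
grip_width: 0.0213
```

```bash
python3 - <<'E'
from h import *
fs=[];zs=[]
for i in range(8):
    o=monitor.get_obs();fs.append(o['ft_force']);zs.append(o['eef_pos'])
    o,im,d=grab("side" if i else "scene",f"x{i}")
    if i==0: cv2.imwrite("pics/c18.png",cv2.resize(im[190:300,280:390],(600,600),interpolation=cv2.INTER_CUBIC))
print(np.mean(fs,0),np.std(fs,0),np.mean(zs,0))
cv2.imwrite("pics/s18c.png",cv2.resize(im[190:250,250:315],(650,600),interpolation=cv2.INTER_CUBIC))
rel(None)
E
python3 tilt.py w18; python3 face.py w18|head -6
```

```text
[ 0.00937024 -0.04362942  0.97725022] [0.55524449 0.63940413 0.41116304] [ 0.56378188 -0.00914301  0.15268589]
t 28.3 pos [ 0.5638 -0.0091  0.1526] yaw 165.57 q [-0.016  0.41   0.036  1.196  0.     0.236] F [ 0.76 -0.7   1.94] T [ 0.01 -0.04 -0.02] w 0.0214
t 28.3 pos [ 0.5638 -0.0091  0.1526] yaw 165.57 q [-0.016  0.41   0.036  1.196  0.     0.236] F [ 0.76 -0.7   1.94] T [ 0.01 -0.04 -0.02] w 0.0214
plane 2618 c [ 0.0051 -0.001  -0.0466] n(tool) [ 0.019  0.002 -1.   ] lean x deg 1.08 lean y 0.09 range x -0.0108 0.0152 z -0.0477 -0.0458
plane 937 c [ 0.0146 -0.0016 -0.042 ] n(tool) [ 0.999 -0.005 -0.037] lean x deg 87.87 lean y -7.74 range x 0.0138 0.0153 z -0.0482 -0.037
tool z in world [ 1.e-04  0.e+00 -1.e+00]
top 1465 c [ 0.0038 -0.     -0.0467] n [ 0.0153 -0.0011  0.9999]
  lean x 0.88 -> -179.12
face 3246 c [ 0.0147 -0.001  -0.0113] n [ 1.0e+00 -3.0e-04 -6.8e-03]
  axis lean x (top toward +x positive) 0.39
-0.045 136 [ 0.0146 -0.0004 -0.0425]
```

View pics/s18c.png

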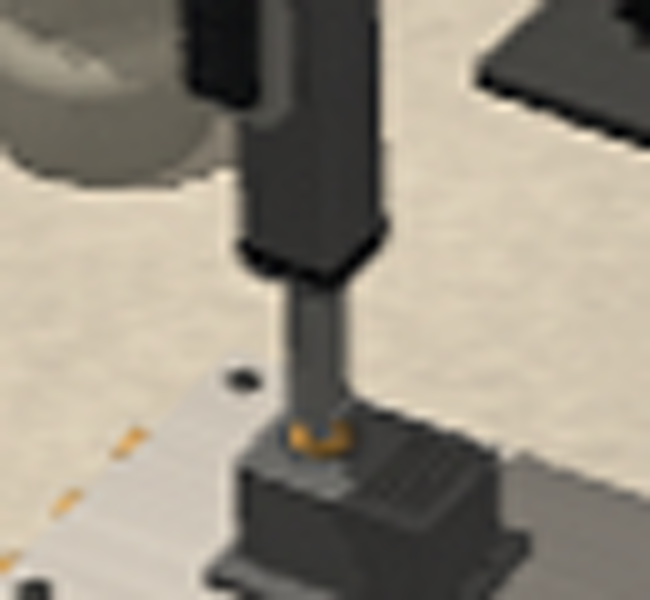

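View pics/w18.png

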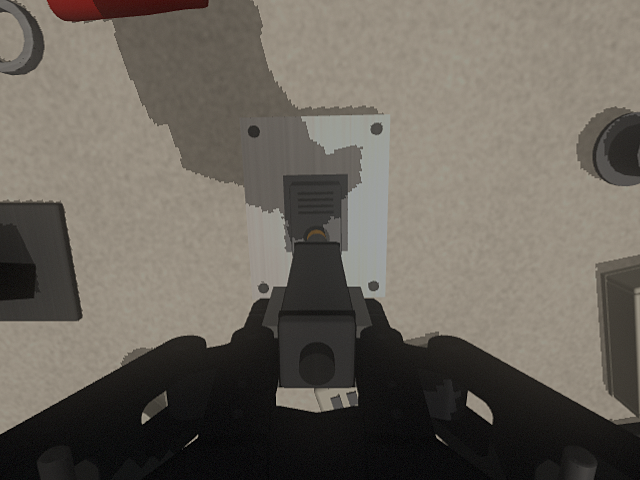

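The sprung tip is on the disc, at about (318,420) in the side crop, with brass visible on both sides. The force change of about 2.4 N and the travel of about 4.8 mm since contact both mean roughly half-way. Handing in.

```bash
python3 -c "
from h import *
print(order.job_done())"
```

```text
the job is handed in; nothing more can be done
None
```

The module is plugged fully into the dock, and the grey probe is held upright with its tip on the brass disc and the plunger about halfway in. I handed the job in at about 28 s of the 67 s allowed; it gives no verdict back.

- **Module:** I pushed it past the seat plate until the force jumped to 16 N with no more travel. After I let go, its top measured 64.1 mm above the table and its flange stood 4 mm above the dock's face. Both match a fully seated module.
- **Probe:** I pulled it out along its own axis. The tool cannot tilt, so I turned the probe upright in the pads by pressing its neck against the fixed stand tube's edge, at about 7 N.
- **Last checks:**
  - **Lean:** about 0.4° from the handle's side face. The top face gave about 0.9° one way, and one rougher fit of it gave 1.1° the other way, so it is upright to about 1°.
  - **Plunger:** about 4.8 mm from the travel since contact, and about 2.3–2.5 N from the force. Both mean roughly half.
  - **Tip on the disc:** the side view shows the tip on the disc with brass visible around it, and nothing disagreed with that. The scene camera could not see the tip, and the wrist camera saw only part of the disc.
- **Other objects:** I kept clear of the orange look-alikes and the bystanders and noticed none of them move, but I did not measure their positions again.

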